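Reset a breaker in a vending machine's power box and refit the cover

ROBOT

A 7-joint arm with a two-finger parallel gripper is mounted at the origin on the work surface. World frame = base frame: x ahead of the robot, y to its left, z up, the work surface at z = 0. Lengths are in m, angles in rad, forces in N, time in s.
With the tool pointing down it reaches from about 0.35 to 0.9 m from the base axis. Payload 8.1 kg.
Tool frame: the origin (TCP) lies on the centre line of the jaws, within the pads' length; the fingertips stand arm.tip_extent ahead of it and the grasp point (between the pads) lies 3 mm ahead of it (arm.tip_extent is the distance from the TCP to the fingertips, in m); y points along the fingers, z is the direction in which the jaws open and shut, and the axes are right-handed (so a half turn about y gives the same grasp; the last joint's range is limited). The gripper opens to 92 mm and grips with 3 to 60 N. Pads are 19 mm wide; open, the fingers measure 130 mm over their backs; the gripper's body (75 mm by 190 mm) begins 47 mm behind the grasp point.
Start: joints at [-1.301, 0.434, 0.025, 1.573, -0.012, 1.134, -0.075], TCP at [0.228, 0.582, 0.249] pointing down, gripper open.
Joint ranges: [-2.62, 2.62], [-0.44, 2.09], [-1.27, 1.32], [0.08, 2.57], [-1.32, 4.46], [0.12, 2], [-2.74, 2.74]. Speed limits (rad/s): [2.22, 2.22, 3.01, 3.01, 3.14, 3.14, 3.14].

INTERFACE

Orientations are given as a rotation vector (axis times angle).
In Python, from cell import observe, get_image, sign_off, boxes_of, place_of, arm gives the robot as it stands.
- The arm moves only by the tool arm_command, never from a script. Its argument "plan" is a list of rows, each a list of 2 entries, a list of its own where there are three numbers: the shift along the tool's x, y, z in m, then the turn, a rotation vector about the tool's x, y, z in degrees. In form: [[[tx, ty, tz], [ax, ay, az]], ...]. A call has 1 to 5 rows; each row is the pose to reach, as a shift and turn from the pose commanded when the call began, along the tool's axes at that moment; what a row does not reach only later rows make up. A row lasts 1/10 s, in which the tool goes at most 50 mm and 8.59 degrees, less where a joint would pass 70% of its speed; a pose out of reach is approached as far as the arm can. A call with a gripper value outside its range is refused whole. "fingers" is the closure, from -1 (fully open) to 1 (shut), set as the call begins (left out, the last holds). The fingers move at their own pace and stop on an object; "squeeze" is the grip in N (left out, the last holds). Time passes only in rows, so rows that repeat a pose let the fingers close. It gives the time, the measured TCP pose, the force and the opening at its end, in the units of the state.
- observe(): the state, without advancing time (a new reading comes with each control period).
- get_image(name): name is "scene" or "top"; returns a dict with "color" (480x640x3 uint8, red, green, blue), "camera_matrix" (3x3 intrinsics, pixels), "world_to_cam" (4x4, takes a point from world to camera coordinates). Camera axes: x right, y up, looking along -z (the intrinsics and any distortion apply to the point x, -y, -z); pixel columns grow to the right and rows downward; lengths in m; the calibration is good to about 2 mm. A picture is of the moment at which its call begins. There is no depth.
- sign_off(): hands the job in, once; it reports no verdict.
Trained networks look in a picture, given as the dict that the camera call returned (one of the last four; its "shot" number tells which), for a name from the list of things; names that differ only in an ending like _2 or _b are one class to them, and where a whole thing is asked for, a point or a joint stands for the part that bears it (a point fixed in the world has none). Each returns a list of dicts, best first, with "confidence" (0 to 1); they miss things now and then, are a little off and sometimes report something else, mostly with a low value. They report only what shows in the picture. A call takes as long as a camera call.
- boxes_of(picture, thing): "point" ([column, row] in pixels, amid what is visible of it).
- place_of(picture, thing): "point" ([column, row] in pixels: a listed point, or the origin of a listed thing).
The state is a dict: "clock": time; "joints": joint angles; "dq": joint speeds; "joint_efforts": joint torques, N m; "position": TCP position; "ee_rot": TCP orientation; "force": force on the tool from outside, world axes, zero at the start; "ft_torque": the same for the moment, N m; "width": opening from 0.0 (shut) to 1.0 (fully open).
Only numpy, scipy, OpenCV 4.12 (cv2) and the standard library are available. Lean on these libraries where they do the work, as an engineer would, in place of code of your own. Each camera call takes 0.05 s, during which the arm holds its last target.

TASK

The vending machine's power box on the bench is ready to go back in, except that one of its three breakers has been left off. Lift the cover off its two pins and lay it flat on the rubber mat, switch that breaker fully on while leaving the other two on, then put the cover back over the pins so that it sits fully home on the box, and let go of it. Set the cover down rather than dropping it, and leave the dish, the screwdriver and the multimeter lying near by where they are.

Things in the scene. Friction and masses are not known exactly. Their poses are not given: they have to be found in the camera images.
- box: Fixed grey steel electrical box on its back, open side up, 170 mm (x) by 210 (y) by 88 high to the flat rim; origin centre of underside, z up. Rim opening 152 (x) by 174 (y) mm, centred. The +x wall, away from the robot, has two black glands sticking out 25 mm. Inside, in a row along y, three breakers. It lies left or right on the bench, the mat on the other side.
- box_pin0 (a point): Tip of one of two upright steel pins on the box's rim, at the box's x = 0, y = +95 mm: 8 mm in diameter, slimmer and rounded at the top, 12 mm high above the rim.
- box_pin1 (a point): Tip of the other pin, at the box's y = -95 mm, the same.
- cover: Loose flat aluminium plate, 174 mm (x) by 214 (y) by 3, 0.25 to 0.42 kg, at first seated on the box, underside on the rim 88 mm above the bench; origin at the centre of its underside, z up. Two round 12 mm holes at x = 0, y = +95 and -95 mm go over the box's pins; it fits either way round. A black bow handle stands on top.
- cover_handle (a point): Middle of the handle's bar, over the cover's centre, 33 mm above the plate's underside. The bar is straight, along the cover's y: 12 mm wide (x), 12 mm high, 112 mm long, on legs at y = +50 and -50 mm; 24 mm free height between plate and bar.
- mat: Fixed black rubber mat on the bench beside the box, 240 mm (its x) by 280 mm (its y), 3 mm thick; origin at the centre of its underside.
- toggle_a (a joint): Handle of one of the three breakers (in any order along the row). Hinge parallel to the box's y: 0 = off, leaning 0.55 rad to the box's -x side (towards the robot); 1.1 = fully on, leaning 0.55 rad to +x. It is stiff and stays where it is left; about 2 N at its tip moves it (more nearer the pivot). Starts off.
- toggle_a_tip (a point): Tip of that handle: a black bar 8 mm thick, 26 mm wide (box's y), 27 mm long from its pivot 54 mm above the bench. The tip is 77 mm above the bench at either end, 14 mm to the -x (off) or +x (on) side of the box's middle. The white breaker face around it is 59 mm above the bench, 45 (x) by 36 (y) mm. Handles are 54 mm apart.
- toggle_b (a joint): Handle of another breaker, same as toggle_a; starts on (1.1) and must stay on.
- toggle_b_tip (a point): Tip of breaker handle b, as toggle_a_tip.
- toggle_c (a joint): Handle of the third breaker, same as toggle_a; starts on (1.1) and must stay on.
- toggle_c_tip (a point): Tip of breaker handle c, as toggle_a_tip.
- dish: Bystander: round steel dish 86 mm across, 18 mm high, holding two wing nuts, just beyond the box; origin under its centre.
- screwdriver: Bystander: screwdriver 190 mm long lying along its own x just beyond the mat.
- multimeter: Bystander: grey multimeter 75 mm (x) by 150 mm (y) by 42 mm high, lying on the robot's side of the mat; origin under its centre.

How it is judged:
On the way, in this order (a step that is already met when the one before it is completed fails the run):
1. the cover lies flat on the rubber mat, let go of (horizontal distance between cover and mat below 0.08 m and height (world z) of cover below 0.007 m and angle between cover's own z axis and vertical below 0.06 rad and contact force between the fingers and cover below 0.3 N), for 0.2 s.
2. the breaker that was off is fully on, with the cover still off the box (value of joint toggle_a above 0.95 rad and horizontal distance between cover and box above 0.15 m), for 0.2 s.
At the end, for the whole second after the job is handed in: The cover is seated over both pins with its underside on the box's rim (within 2.5 mm of the rim's height, centred within 5 mm, level within 0.025 rad), released and at rest, and all three breakers are on (joint above 0.95 of 1.1) (z of cover in the frame of box between 0.085 and 0.0905 m and horizontal distance between cover and box below 0.005 m and angle between the y axis of cover and the y axis of box, either way round below 0.06 rad and angle between cover's own z axis and vertical below 0.025 rad and linear speed of cover below 0.02 m/s and value of joint each of toggle_a, toggle_b, toggle_c above 0.95 rad); the robot touches nothing.
It fails at once if the cover is dropped or flung: it moves faster than 0.5 m/s with no finger on it (a fall of over 13 mm) (linear speed of cover above 0.5 m/s and contact force between the fingers and cover below 0.05 N).
It fails at once if a breaker that was on is thrown off (value of joint any of toggle_b, toggle_c below 0.55 rad).
It fails at once if the dish, the screwdriver or the multimeter is pushed or carried more than 40 mm (distance of any of dish, screwdriver, multimeter from where it was at the start of the episode above 0.04 m).
It also fails if it takes over 72 s, if anything falls off the work surface, if the arm or the gripper's body presses on something with over 40 N, if the wrist force passes 120 N, or if a joint passes its speed limit or range.

## Working session

There is one attempt and no reset: what is moved stays moved. The work goes in short steps, Python scripts to look and compute and a tool call to move; the robot and the scene stay as the last step left them, time stands still between calls to the robot, and variables do not carry over. Pictures are saved under pics/ and viewed, and the job is handed in when it is done.

Besides the shell and the picture viewer there is one more tool, called after ">>>" by a JSON object that holds its "api" and its "payload". arm_command: Moves the arm, as the interface text tells. Its arguments: {"type":"object","properties":{"plan":{"type":"array","items":{"type":"array"}},"fingers":{"type":"number"},"squeeze":{"type":"number"}},"required":["plan"]}

```bash
ls; mkdir -p pics; python3 - <<'E'
from cell import *
import cv2
s=observe(); print(s)
try: print(arm.tip_extent, [a for a in dir(arm) if a[0]!='_'])
except Exception as e: print(e)
for n in ("scene","top"):
    p=get_image(n); cv2.imwrite(f"pics/{n}0.png",p["color"][:,:,::-1]); print(n,p["camera_matrix"],p["world_to_cam"],p.keys())
    for t in ["cover","cover_handle","box","mat","box_pin0","multimeter","screwdriver","dish"]:
        print(t,[(d["point"],round(d["confidence"],2)) for d in place_of(p,t)][:3])
E
```

```text
pics
{'clock': 0.0, 'joints': array([-1.30058319,  0.43525197,  0.02494432,  1.57409318, -0.01161121,
        1.13399787, -0.07510155]), 'dq': array([-0.00063871, -0.00069401, -0.00148027, -0.00045905,  0.00126841,
       -0.00048513, -0.00181472]), 'joint_efforts': array([-7.11962894e-04, -6.67855024e+01,  9.84521583e-01, -3.14455104e+01,
       -6.08005025e-02,  4.30322159e-02,  1.51814506e-04]), 'position': array([0.22750579, 0.58160879, 0.24792811]), 'ee_rot': array([-1.55252773,  0.29274129, -0.2924652 ]), 'force': array([-0.26331327, -0.19977964,  0.15951747]), 'ft_torque': array([-0.00937565,  0.04343287, -0.03689799]), 'width': 0.9996776728849808}
0.022 ['PlanningError', 'tip_extent']
scene [[526.40827301   0.         320.19502759]
 [  0.         526.40827301 248.28689624]
 [  0.           0.           1.        ]] [[ 0.05792796  0.99819214  0.01602518 -0.03607139]
 [-0.70940349  0.02986385  0.70416961  0.30333783]
 [ 0.702418   -0.05215943  0.70985094 -1.52101016]
 [ 0.          0.          0.          1.        ]] dict_keys(['color', 'camera_matrix', 'world_to_cam', 'shot']
[... 371 characters left out ...]
.68450224]
 [  0.         516.70221177 230.55469016]
 [  0.           0.           1.        ]] [[-0.00891129 -0.99995768  0.00228751  0.01187255]
 [ 0.99640645 -0.0086869   0.08425393 -0.54048933]
 [-0.08423049  0.0030301   0.99644169 -1.07640986]
 [ 0.          0.          0.          1.        ]] dict_keys(['color', 'camera_matrix', 'world_to_cam', 'shot'])
cover [([213.1, 246.3], 0.74), ([256.7, 239.2], 0.18)]
cover_handle [([209.1, 240.9], 0.93), ([391.6, 168.8], 0.51)]
box []
mat [([404.3, 233.5], 0.82)]
box_pin0 [([164.4, 250.7], 0.87), ([258.9, 240.4], 0.69), ([230.4, 172.2], 0.61)]
multimeter [([420.7, 311.0], 0.92)]
screwdriver [([392.7, 170.2], 0.84)]
dish [([227.2, 169.6], 0.85)]
```

View pics/scene0.png

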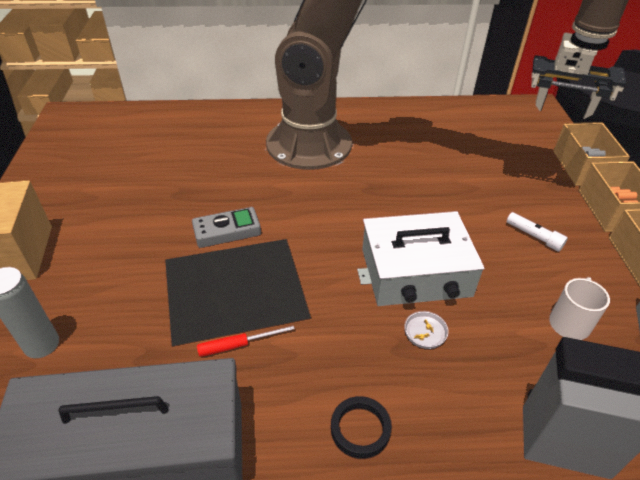

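View pics/top0.png

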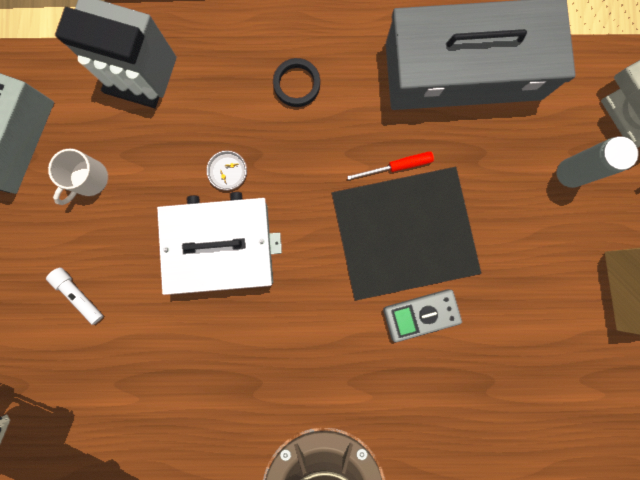

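The top view shows the covered box at about (213,245), its handle bar from (188,247) to (240,243), and pins at (166,250) and (262,242). The mat is a quad around (405,233). The multimeter is on the robot's side of it at (423,315), the screwdriver is beyond it at (390,167), and the dish is at (227,170). Next I'll fit the poses precisely.

```bash
cat > h.py <<'E'
import numpy as np, cv2
from scipy.optimize import least_squares
from scipy.spatial.transform import Rotation as R
from cell import *
def proj(p,X):
    X=np.atleast_2d(X); c=X@p["world_to_cam"][:3,:3].T+p["world_to_cam"][:3,3]
    c=c*[1,-1,-1]; u=c@p["camera_matrix"].T; return u[:,:2]/u[:,2:]
def back(p,uv,z):
    K=p["camera_matrix"];T=p["world_to_cam"];d=np.linalg.inv(K)@[uv[0],uv[1],1.]*[1,-1,-1]
    d=T[:3,:3].T@d;o=-T[:3,:3].T@T[:3,3];return o+d*(z-o[2])/d[2]
def quad(p,lo,hi,seed,dbg=None):
    m=cv2.inRange(p["color"],np.array(lo),np.array(hi))
    m=cv2.morphologyEx(m,cv2.MORPH_CLOSE,np.ones((5,5)))
    m=cv2.morphologyEx(m,cv2.MORPH_OPEN,np.ones((5,5)))
    n,l,st,c=cv2.connectedComponentsWithStats(m)
    k=l[seed[1],seed[0]]; mm=(l==k).astype(np.uint8)
    cs,_=cv2.findContours(mm,cv2.RETR_EXTERNAL,cv2.CHAIN_APPROX_NONE)
    ct=max(cs,key=cv2.contourArea); h=cv2.convexHull(ct)
    q=cv2.approxPolyDP(h,0.04*cv2.arcLength(h,True),True)[:,0]
    # refine by lines
    ct=ct[:,0].astype(float); L=[]
    for i in range(len(q)):
        a,b=q[i].astype(float),q[(i+1)%len(q)].astype(float); t=(b-a)/np.linalg.norm(b-a);nn=np.array([-t[1],t[0]])
        s=(ct-a)@t; d=(ct-a)@nn; w=(abs(d)<3)&(s>6)&(s<np.linalg.norm(b-a)-6)
        vx,vy,x,y=cv2.fitLine(ct[w].astype(np.float32),cv2.DIST_HUBER,0,.01,.01).ravel(); L.append(np.cross([x,y,1],[x+vx,y+vy,1]))
    out=[]
    for i in range(len(q)):
        v=np.cross(L[i-1],L[i]); out.append(v[:2]/v[2])
    return np.array(out), st[k]
E
python3 - <<'E'
from h import *
p=get_image("top");s=get_image("scene")
print(p["color"][275,200],p["color"][280,400],s["color"][255,400],s["color"][300,230],p["color"][283,280])
def fit(q,z):
    w=np.array([back(P,a,z)[:2] for P,a in q]) ; return w
for nm,P,lo,hi,seed,z in [("cov top",p,(200,)*3,(255,)*3,(200,280),.091),("mat top",p,(0,)*3,(60,)*3,(400,280),.003),("cov sc",s,(225,)*3,(255,)*3,(400,255),.091),("mat sc",s,(0,)*3,(60,)*3,(230,300),.003)]:
    q,st=quad(P,lo,hi,seed); w=fit([(P,a) for a in q],z)
    print(nm,q.round(1).tolist(),st[4]);print(w.round(4).tolist(),"centre",w[:,:].mean(0).round(4),"sides",[round(float(np.linalg.norm(w[i]-w[i-1])),4) for i in range(len(w))],"ang",[round(float(np.degrees(np.arctan2(*(w[i]-w[i-1])[::-1]))),1) for i in range(len(w))])
for uv in ((392.7,170.2),(227.2,169.6),(420.7,311)): print(back(p,uv,0.0))
for uv in [(166,250),(262,242)]: print(back(p,uv,.098))
for uv in [(188,247),(240,243)]: print(back(p,uv,.124))
E
```

```text
[255 255 255] [56 56 51] [253 250 250] [54 50 49] [146  85  44]
cov top [[264.0, 198.0], [270.8, 284.2], [162.7, 293.5], [157.6, 206.9]] 9058
[[0.6013, 0.1163], [0.4292, 0.103], [0.4129, 0.3162], [0.5851, 0.3292]] centre [0.5071 0.2162] sides [0.2135, 0.1726, 0.2138, 0.1727] ang [-85.6, -175.6, 94.4, 4.3]
mat top [[454.3, 168.3], [479.0, 272.3], [355.6, 298.4], [333.3, 193.3]] 13602
[[0.6765, -0.2911], [0.449, -0.3372], [0.3957, -0.0707], [0.6235, -0.0255]] centre [ 0.5362 -0.1811] sides [0.2708, 0.2321, 0.2718, 0.2323] ang [-78.7, -168.5, 101.3, 11.2]
cov sc [[482.9, 267.2], [380.4, 277.1], [364.1, 219.5], [456.5, 212.1]] 5083
[[0.5856, 0.3297], [0.603, 0.1188], [0.4331, 0.1062], [0.417, 0.3166]] centre [0.5097 0.2178] sides [0.1692, 0.2116, 0.1704, 0.211] ang [4.4, -85.3, -175.8, 94.4]
mat sc [[285.1, 240.1], [309.0, 317.1], [172.7, 344.4], [166.3, 260.1]] 10846
[[0.4005, -0.0695], [0.6279, -0.0233], [0.6821, -0.2912], [0.4538, -0.3365]] centre [ 0.5411 -0.1801] sides [0.2723, 0.2321, 0.2733, 0.2327] ang [101.3, 11.5, -78.6, -168.8]
[ 0.67397067 -0.15653123  0.        ]
[0.67836983 0.2064255  0.        ]
[ 0.36747981 -0.21016984  0.        ]
[0.4983291  0.30901701 0.098     ]
[0.51248475 0.11960484 0.098     ]
[0.50245018 0.25919048 0.124     ]
[0.50928279 0.15918576 0.124     ]
```

```bash
cat >> h.py <<'E'
BOX=np.array([0.508,0.217]); BYAW=np.radians(4.4)
MAT=np.array([0.538,-0.1805]); MYAW=np.radians(11.3)
def Rd(yaw,sgn=1): # tool y down, z along +-(box x)
    z=sgn*np.array([np.cos(yaw),np.sin(yaw),0]); y=np.array([0,0,-1.]); return np.c_[np.cross(y,z),y,z]
def to(pos,yaw,sgn=None,s=None):
    s=s or observe(); R0=R.from_rotvec(s["ee_rot"])
    c=[Rd(yaw,k) for k in ((1,-1) if sgn is None else (sgn,))]
    best=min(c,key=lambda M:(R0.inv()*R.from_matrix(M)).magnitude())
    t=R0.inv().as_matrix()@(np.array(pos)-s["position"]); a=np.degrees((R0.inv()*R.from_matrix(best)).as_rotvec())
    print("shift",t.round(4).tolist(),"turn",a.round(2).tolist(),"t",round(s["clock"],2),"pos",s["position"].round(4).tolist(),"F",s["force"].round(1).tolist(),"w",round(s["width"],3), "j7",round(s["joints"][6],2))
E
python3 - <<'E'
from h import *
print(R.from_rotvec(observe()["ee_rot"]).as_matrix().round(3))
to([*BOX,.25],BYAW); to([*BOX,.25],BYAW,1); to([*BOX,.25],BYAW,-1)
E
```

```text
[[ 0.931  0.     0.364]
 [-0.364  0.     0.931]
 [ 0.    -1.     0.   ]]
shift [0.394, -0.0012, -0.2378] turn [-0.0, 64.23, 0.0] t 1.0 pos [0.2277, 0.5821, 0.2488] F [0.5, -0.3, -0.4] w 0.997 j7 -0.08
shift [0.394, -0.0012, -0.2378] turn [-0.0, 64.23, 0.0] t 1.0 pos [0.2277, 0.5821, 0.2488] F [0.5, -0.3, -0.4] w 0.997 j7 -0.08
shift [0.394, -0.0012, -0.2378] turn [0.0, -115.77, 0.0] t 1.0 pos [0.2277, 0.5821, 0.2488] F [0.5, -0.3, -0.4] w 0.997 j7 -0.08
```

>>> {"api": "arm_command", "payload": {"plan": [[[0.04, 0, -0.024], [0, 8, 0]], [[0.08, 0, -0.048], [0, 16, 0]], [[0.12, 0, -0.072], [0, 24, 0]], [[0.16, 0, -0.096], [0, 32, 0]], [[0.2, 0, -0.12], [0, 40, 0]]], "fingers": -1, "squeeze": 30}}

```text
clock: 1.5
position: [0.3711, 0.3959, 0.249]
ee_rot: [-1.403, 0.838, -0.838]
force: [0.3, 0.0, 0.0]
width: 1.005
```

```bash
python3 -c "
from h import *
to([*BOX,.25],BYAW)"
```

```text
shift [0.2225, -0.0011, 0.0357] turn [-0.02, 23.91, -0.03] t 1.5 pos [0.3711, 0.3959, 0.249] F [0.3, 0.0, 0.0] w 1.005 j7 -0.34
```

>>> {"api": "arm_command", "payload": {"plan": [[[0.045, 0, 0.007], [0, 6, 0]], [[0.09, 0, 0.014], [0, 12, 0]], [[0.135, 0, 0.021], [0, 18, 0]], [[0.18, 0, 0.028], [0, 24, 0]], [[0.22, 0, 0.035], [0, 24, 0]]]}}

```text
clock: 2.0
position: [0.5075, 0.2191, 0.2491]
ee_rot: [-1.244, 1.152, -1.153]
force: [-0.1, 0.3, 0.1]
width: 0.999
```

>>> {"api": "arm_command", "payload": {"plan": [[[0, 0, 0], [0, 0, 0]]]}}

```text
clock: 2.1
position: [0.5099, 0.215, 0.2493]
ee_rot: [-1.242, 1.153, -1.159]
force: [-0.6, -0.1, -0.0]
width: 1.002
```

```bash
python3 -c "
from h import *
to([*BOX,.18],BYAW)
for n in ('top','scene'):
    p=get_image(n); cv2.imwrite('pics/%s1.png'%n,p['color'][:,:,::-1]); print(proj(p,[[*BOX,.121]]),[(d['point'],d['confidence']) for d in place_of(p,'cover_handle')])
to([*BOX,.18],BYAW)
"
```

```text
shift [-0.0023, 0.0693, -0.002] turn [-0.15, -0.27, 0.14] t 2.1 pos [0.5099, 0.215, 0.2493] F [-0.6, -0.1, -0.0] w 1.002 j7 -0.28
[[210.28354052 244.01893171]] []
[[422.56883341 231.54890977]] [([421.7, 230.0], 0.69)]
shift [0.0055, 0.0686, 0.0019] turn [0.03, 0.33, -0.04] t 2.3 pos [0.5057, 0.2223, 0.2486] F [-0.6, -0.1, 1.0] w 1.001 j7 -0.28
```

View pics/scene1.png

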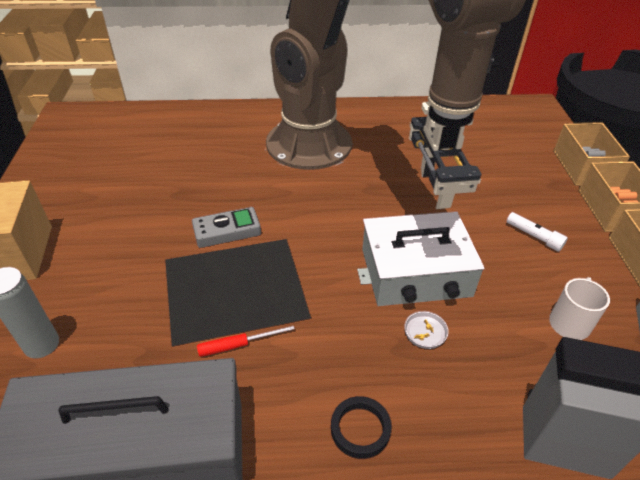

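The scene view shows the open jaws hovering over the handle, whose bar runs roughly from (396,240) to (450,232). I'll descend in stages.

>>> {"api": "arm_command", "payload": {"plan": [[[0.003, 0.035, 0.0], [0, 0, 0]], [[0.003, 0.069, 0.0], [0, 0, 0]], [[0.003, 0.069, 0.0], [0, 0, 0]], [[0.003, 0.069, 0.0], [0, 0, 0]]]}}

```text
clock: 2.7
position: [0.506, 0.2191, 0.1801]
ee_rot: [-1.248, 1.149, -1.148]
force: [0.6, -1.3, 0.2]
width: 1.0
```

```bash
python3 -c "
from h import *
for i in range(4):
    to([*BOX,.124],BYAW); get_image('top')
"
```

```text
shift [0.0023, 0.0561, 0.0019] turn [0.06, 0.34, 0.01] t 2.7 pos [0.506, 0.2191, 0.1801] F [0.6, -1.3, 0.2] w 1.0 j7 -0.24
shift [0.0024, 0.057, 0.0009] turn [-0.05, 0.31, -0.04] t 2.75 pos [0.5068, 0.2192, 0.181] F [-0.3, -0.5, 1.0] w 0.999 j7 -0.24
shift [0.0023, 0.0574, 0.0004] turn [-0.12, 0.29, -0.07] t 2.8 pos [0.5073, 0.2192, 0.1814] F [-0.2, -0.8, 0.6] w 1.0 j7 -0.24
shift [0.0022, 0.0575, 0.0003] turn [-0.14, 0.28, -0.08] t 2.85 pos [0.5074, 0.219, 0.1815] F [-0.4, -0.1, 0.2] w 1.001 j7 -0.24
```

>>> {"api": "arm_command", "payload": {"plan": [[[0.002, 0.03, 0.0005], [0, 0.3, 0]], [[0.002, 0.057, 0.0005], [0, 0.3, 0]], [[0.002, 0.057, 0.0005], [0, 0.3, 0]], [[0.002, 0.057, 0.0005], [0, 0.3, 0]]]}}

```text
clock: 3.3
position: [0.5077, 0.2163, 0.1237]
ee_rot: [-1.244, 1.153, -1.153]
force: [0.1, 0.4, -0.5]
width: 1.001
```

```bash
python3 -c "
from h import *
to([*BOX,.124],BYAW)
p=get_image('scene'); cv2.imwrite('pics/s2.png',cv2.resize(p['color'][130:330,320:560,::-1],None,fx=3,fy=3))
to([*BOX,.124],BYAW)
"
```

```text
shift [-0.0006, -0.0003, 0.0004] turn [-0.02, -0.07, -0.01] t 3.3 pos [0.5077, 0.2163, 0.1237] F [0.1, 0.4, -0.5] w 1.001 j7 -0.2
shift [-0.0005, 0.0003, -0.0001] turn [-0.1, -0.07, -0.04] t 3.35 pos [0.5081, 0.2165, 0.1243] F [0.4, 1.0, -0.2] w 0.999 j7 -0.2
```

View pics/s2.png

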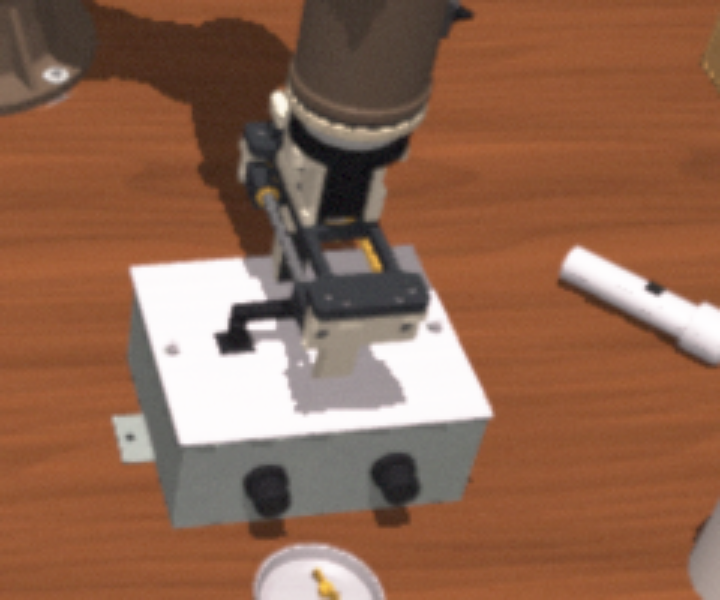

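The fingers straddle the bar at about (330,340) in the crop, with the near tip just above the plate. I'll close on it now.

>>> {"api": "arm_command", "payload": {"plan": [[[0, 0, 0], [0, 0, 0]], [[0, 0, 0], [0, 0, 0]], [[0, 0, 0], [0, 0, 0]], [[0, 0, 0], [0, 0, 0]], [[0, 0, 0], [0, 0, 0]]], "fingers": 1, "squeeze": 45}}

```text
clock: 3.85
position: [0.5073, 0.2162, 0.1229]
ee_rot: [-1.244, 1.153, -1.153]
force: [0.2, -0.4, -0.3]
width: 0.616
```

>>> {"api": "arm_command", "payload": {"plan": [[[0, 0, 0], [0, 0, 0]], [[0, 0, 0], [0, 0, 0]], [[0, 0, 0], [0, 0, 0]]]}}

```text
clock: 4.15
position: [0.5072, 0.2162, 0.1227]
ee_rot: [-1.244, 1.153, -1.153]
force: [-0.3, -0.8, 0.2]
width: 0.354
```

```bash
python3 -c "
from h import *
to([*BOX,.124],BYAW); s=observe(); print(s['ee_rot'])"
```

```text
shift [-0.0008, -0.0013, 0.0008] turn [0.01, -0.06, 0.0] t 4.15 pos [0.5072, 0.2162, 0.1227] F [-0.3, -0.8, 0.2] w 0.354 j7 -0.2
[-1.24416202  1.15333134 -1.15327242]
```

>>> {"api": "arm_command", "payload": {"plan": [[[0, 0, 0], [0, 0, 0]], [[0, 0, 0], [0, 0, 0]], [[0, 0, 0], [0, 0, 0]], [[0, 0, 0], [0, 0, 0]], [[0, 0, 0], [0, 0, 0]]]}}

```text
clock: 4.65
position: [0.5075, 0.2162, 0.1227]
ee_rot: [-1.244, 1.153, -1.154]
force: [2.4, 0.3, -1.6]
width: 0.124
```

```bash
python3 -c "
from h import *
to([*BOX,.124],BYAW); s=observe(); print(s['position'],s['ee_rot'])"
```

```text
shift [-0.0007, -0.0013, 0.0005] turn [-0.03, -0.07, -0.0] t 4.65 pos [0.5075, 0.2162, 0.1227] F [2.4, 0.3, -1.6] w 0.124 j7 -0.2
[0.50753429 0.21622875 0.12274224] [-1.24356916  1.15297608 -1.15351767]
```

>>> {"api": "arm_command", "payload": {"plan": [[[0, -0.006, 0], [0, 0, 0]], [[0, -0.014, 0], [0, 0, 0]], [[0, -0.024, 0], [0, 0, 0]], [[0, -0.04, 0], [0, 0, 0]], [[0, -0.06, 0], [0, 0, 0]]]}}

```text
clock: 5.15
position: [0.5064, 0.2157, 0.1833]
ee_rot: [-1.246, 1.154, -1.153]
force: [-0.3, 0.7, -4.8]
width: 0.123
```

>>> {"api": "arm_command", "payload": {"plan": [[[0, -0.02, 0], [0, 0, 0]], [[0, -0.03, 0], [0, 0, 0]], [[0, -0.03, 0], [0, 0, 0]]]}}

```text
clock: 5.45
position: [0.5078, 0.2164, 0.2143]
ee_rot: [-1.241, 1.152, -1.153]
force: [-0.2, 0.4, -4.1]
width: 0.132
```

```bash
python3 -c "
from h import *
to([*BOX,.214],BYAW); 
p=get_image('scene'); cv2.imwrite('pics/s3.png',p['color'][:,:,::-1])
q=get_image('top'); cv2.imwrite('pics/t3.png',q['color'][:,:,::-1])
to([*MAT,.214],MYAW,1)"
```

```text
shift [-0.0006, 0.0003, 0.0003] turn [-0.12, -0.07, -0.08] t 5.45 pos [0.5078, 0.2164, 0.2143] F [-0.2, 0.4, -4.1] w 0.132 j7 -0.26
shift [0.3979, -0.0016, 0.0011] turn [0.04, -6.96, -0.0] t 5.55 pos [0.5068, 0.2161, 0.2124] F [-0.7, 0.1, -4.1] w 0.124 j7 -0.26
```

View pics/s3.png

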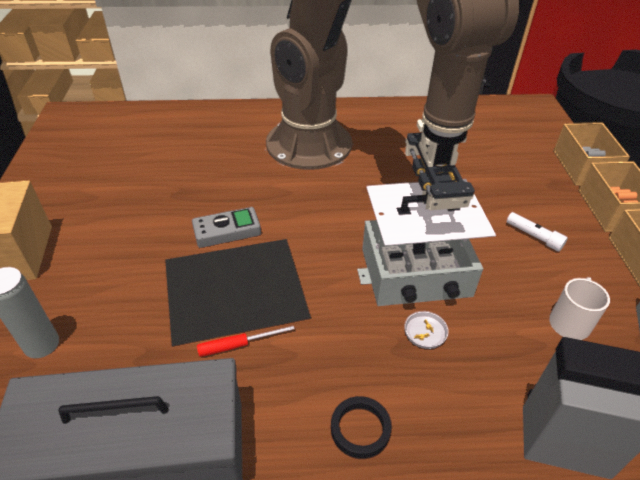

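The cover is off and hangs level at about (430,210), with the breakers visible in the open box below. I'll carry it to the mat.

>>> {"api": "arm_command", "payload": {"plan": [[[0.02, 0, 0], [0, 0, 0]], [[0.05, 0, 0], [0, -1, 0]], [[0.085, 0, 0], [0, -2, 0]], [[0.12, 0, 0], [0, -3, 0]], [[0.155, 0, 0], [0, -4, 0]]]}}

```text
clock: 6.05
position: [0.5181, 0.0602, 0.2116]
ee_rot: [-1.277, 1.102, -1.1]
force: [-0.0, -0.2, -3.9]
width: 0.124
```

>>> {"api": "arm_command", "payload": {"plan": [[[0.035, 0, 0], [0, -1, 0]], [[0.07, 0, 0], [0, -2, 0]], [[0.105, 0, 0], [0, -3, 0]], [[0.14, 0, 0], [0, -3, 0]], [[0.175, 0, 0], [0, -3, 0]]]}}

```text
clock: 6.55
position: [0.5436, -0.1128, 0.2115]
ee_rot: [-1.298, 1.064, -1.061]
force: [0.9, 0.9, -4.5]
width: 0.125
```

```bash
python3 -c "
from h import *
to([*MAT,.14],MYAW,1)"
```

```text
shift [0.0654, 0.0715, -0.0187] turn [0.12, 0.04, -0.04] t 6.55 pos [0.5436, -0.1128, 0.2115] F [0.9, 0.9, -4.5] w 0.125 j7 0.51
```

>>> {"api": "arm_command", "payload": {"plan": [[[0.03, 0, -0.007], [0, 0, 0]], [[0.06, 0.01, -0.014], [0, 0, 0]], [[0.064, 0.035, -0.018], [0, 0, 0]], [[0.064, 0.06, -0.018], [0, 0, 0]], [[0.064, 0.071, -0.018], [0, 0, 0]]]}}

```text
clock: 7.05
position: [0.5372, -0.1775, 0.1386]
ee_rot: [-1.298, 1.067, -1.059]
force: [0.0, 1.6, -3.6]
width: 0.124
```

>>> {"api": "arm_command", "payload": {"plan": [[[0, 0.02, 0], [0, 0, 0]], [[0, 0.04, 0], [0, 0, 0]], [[0, 0.06, 0], [0, 0, 0]], [[0, 0.06, 0], [0, 0, 0]], [[0, 0.06, 0], [0, 0, 0]]]}}

```text
clock: 7.55
position: [0.5392, -0.1776, 0.0818]
ee_rot: [-1.297, 1.063, -1.061]
force: [1.1, -0.1, -3.1]
width: 0.126
```

```bash
python3 -c "
from h import *
to([*MAT,.0377],MYAW,1)
p=get_image('scene'); cv2.imwrite('pics/s4.png',p['color'][:,:,::-1])
to([*MAT,.0377],MYAW,1)"
```

```text
shift [0.0026, 0.0441, -0.0017] turn [0.05, 0.06, -0.02] t 7.55 pos [0.5392, -0.1776, 0.0818] F [1.1, -0.1, -3.1] w 0.126 j7 0.72
shift [0.0023, 0.0447, -0.0022] turn [-0.03, 0.05, 0.02] t 7.6 pos [0.5397, -0.1778, 0.0824] F [0.4, -1.1, -4.1] w 0.125 j7 0.72
```

View pics/s4.png

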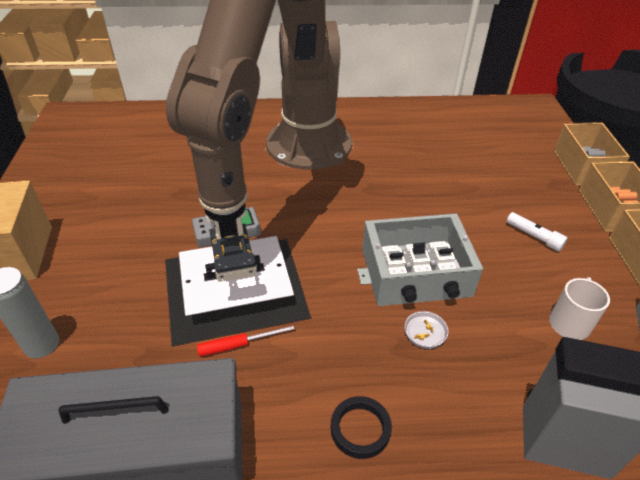

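The held cover is over the mat at about (237,275). In the box, the middle breaker's handle at (419,248) leans towards the robot, unlike its neighbours. I'll lower the cover gently.

>>> {"api": "arm_command", "payload": {"plan": [[[0, 0.015, 0], [0, 0, 0]], [[0, 0.03, 0], [0, 0, 0]], [[0, 0.037, 0], [0, 0, 0]], [[0, 0.041, 0], [0, 0, 0]], [[0, 0.043, 0], [0, 0, 0]]]}}

```text
clock: 8.1
position: [0.5397, -0.1779, 0.0392]
ee_rot: [-1.296, 1.062, -1.063]
force: [-0.8, -0.2, -3.8]
width: 0.126
```

>>> {"api": "arm_command", "payload": {"plan": [[[0, 0.001, 0], [0, 0, 0]], [[0, 0.002, 0], [0, 0, 0]], [[0, 0.002, 0], [0, 0, 0]]]}}

```text
clock: 8.4
position: [0.5397, -0.1779, 0.0377]
ee_rot: [-1.295, 1.062, -1.063]
force: [-2.1, 1.5, 4.7]
width: 0.125
```

```bash
python3 -c "
from h import *
to([*MAT,.0377],MYAW,1)"
```

```text
shift [0.0022, 0.0, -0.0021] turn [-0.07, 0.03, 0.01] t 8.4 pos [0.5397, -0.1779, 0.0377] F [-2.1, 1.5, 4.7] w 0.125 j7 0.76
```

Contact is clear: the vertical force went from -3.8 to +4.7 N at the expected height. I'll release.

>>> {"api": "arm_command", "payload": {"plan": [[[0, 0, 0], [0, 0, 0]], [[0, 0, 0], [0, 0, 0]], [[0, 0, 0], [0, 0, 0]], [[0, 0, 0], [0, 0, 0]], [[0, 0, 0], [0, 0, 0]]], "fingers": 0}}

```text
clock: 8.9
position: [0.5394, -0.1778, 0.0367]
ee_rot: [-1.296, 1.062, -1.062]
force: [-0.3, 0.2, 0.6]
width: 0.479
```

>>> {"api": "arm_command", "payload": {"plan": [[[0, 0, 0], [0, 0, 0]], [[0, 0, 0], [0, 0, 0]], [[0, 0, 0], [0, 0, 0]]]}}

```text
clock: 9.2
position: [0.5393, -0.1778, 0.0367]
ee_rot: [-1.296, 1.062, -1.062]
force: [-0.1, -0.9, 0.1]
width: 0.498
```

>>> {"api": "arm_command", "payload": {"plan": [[[0, -0.03, 0], [0, 0, 0]], [[0, -0.07, 0], [0, 0, 0]], [[0, -0.115, 0], [0, 0, 0]], [[0, -0.16, 0], [0, 0, 0]], [[0, -0.16, 0], [0, 0, 0]]]}}

```text
clock: 9.7
position: [0.5422, -0.1792, 0.2027]
ee_rot: [-1.291, 1.055, -1.069]
force: [-0.1, 0.3, -0.4]
width: 0.497
```

```bash
python3 - <<'E'
from h import *
p=get_image('scene'); cv2.imwrite('pics/s5.png',p['color'][:,:,::-1])
q=get_image('top'); cv2.imwrite('pics/t5.png',cv2.resize(q['color'][180:310,140:300,::-1],None,fx=5,fy=4.6))
for P in (p,q):
    for t in ("toggle_a_tip","box_pin0","box"):
        print(t,[([round(x) for x in d['point']],back(P,d['point'],{'t':.077,'b':.1}[t[0]] if t!='box' else 0)[:2].round(4).tolist(),round(d['confidence'],2)) for d in place_of(P,t)][:4])
to([*BOX,.2],BYAW,1)
E
```

```text
toggle_a_tip [([420, 244], [0.4992, 0.2207], 0.57)]
box_pin0 [([378, 242], [0.5136, 0.1244], 0.96), ([466, 237], [0.5065, 0.3137], 0.82)]
box [([412, 269], [0.5025, 0.2119], 0.79)]
toggle_a_tip [([214, 249], [0.5003, 0.2179], 0.61), ([407, 231], [0.5343, -0.1716], 0.18)]
box_pin0 [([260, 241], [0.5148, 0.1225], 0.95), ([168, 249], [0.5004, 0.3053], 0.94)]
box [([224, 244], [0.5153, 0.2132], 0.92)]
shift [-0.393, -0.0042, 0.0474] turn [0.12, 6.93, -0.03] t 10.1 pos [0.5387, -0.1776, 0.1956] F [-0.5, 0.3, 0.7] w 0.499 j7 0.65
```

View pics/t5.png

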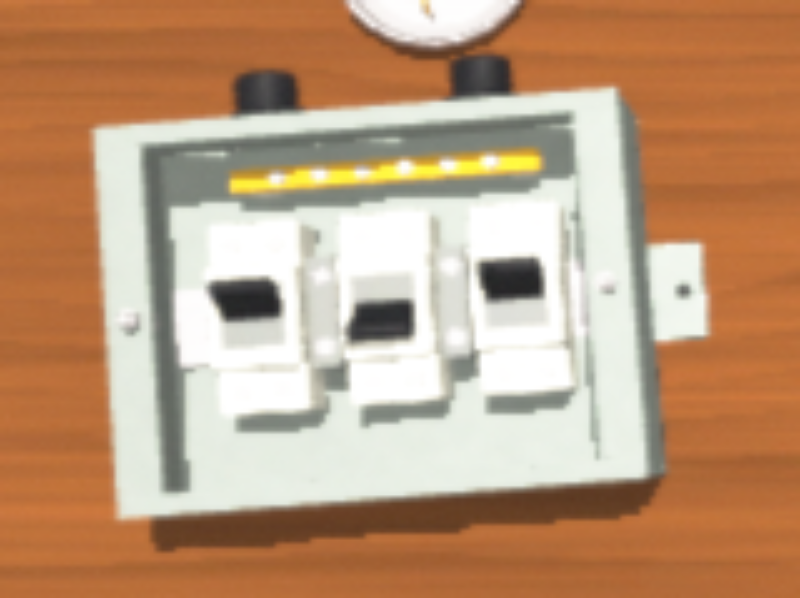

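View pics/s5.png

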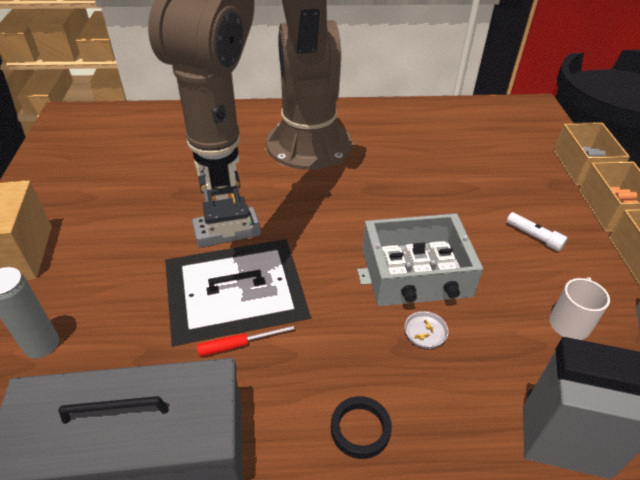

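From the top view (crop): the middle breaker at (380,320) is off, and its two neighbours at (245,298) and (510,277) are on. In the scene view, the cover lies flat on the mat at (240,285). I'll move over the box to a point 44 mm on the robot's side of its middle, closing the fingers on the way.

```bash
cat >> h.py <<'E'
def bx(x,y,z):
    c,s=np.cos(BYAW),np.sin(BYAW); return [BOX[0]+c*x-s*y,BOX[1]+s*x+c*y,z]
E
python3 -c "
from h import *
to(bx(-.044,0,.18),BYAW,1)"
```

```text
shift [-0.3983, 0.0159, 0.0038] turn [0.12, 6.93, -0.03] t 10.1 pos [0.5387, -0.1776, 0.1956] F [-0.5, 0.3, 0.7] w 0.499 j7 0.65
```

>>> {"api": "arm_command", "payload": {"plan": [[[-0.03, 0, 0], [0, 1, 0]], [[-0.07, 0, 0], [0, 2, 0]], [[-0.11, 0, 0], [0, 3, 0]], [[-0.15, 0, 0.001], [0, 4, 0]], [[-0.19, 0, 0.002], [0, 5, 0]]], "fingers": 1}}

```text
clock: 10.6
position: [0.5031, 0.0102, 0.1962]
ee_rot: [-1.26, 1.129, -1.128]
force: [1.0, -0.2, -0.1]
width: 0.116
```

>>> {"api": "arm_command", "payload": {"plan": [[[-0.04, 0, 0], [0, 1, 0]], [[-0.08, 0, 0], [0, 2, 0]], [[-0.12, 0, 0], [0, 2, 0]], [[-0.16, 0, 0], [0, 2, 0]], [[-0.19, 0, 0], [0, 2, 0]]]}}

```text
clock: 11.1
position: [0.482, 0.2004, 0.1961]
ee_rot: [-1.245, 1.153, -1.151]
force: [-0.1, -0.9, 0.4]
width: 0.007
```

```bash
python3 -c "
from h import *
to(bx(-.044,0,.13),BYAW,1)"
```

```text
shift [-0.0145, 0.0661, -0.0168] turn [0.05, 0.05, -0.01] t 11.1 pos [0.482, 0.2004, 0.1961] F [-0.1, -0.9, 0.4] w 0.007 j7 -0.24
```

>>> {"api": "arm_command", "payload": {"plan": [[[-0.01, 0.02, -0.012], [0, 0, 0]], [[-0.012, 0.045, -0.017], [0, 0, 0]], [[-0.012, 0.066, -0.017], [0, 0, 0]], [[-0.012, 0.066, -0.017], [0, 0, 0]], [[-0.012, 0.066, -0.017], [0, 0, 0]]]}}

```text
clock: 11.6
position: [0.4651, 0.208, 0.1307]
ee_rot: [-1.245, 1.154, -1.154]
force: [1.2, 0.8, 0.6]
width: 0.003
```

```bash
python3 -c "
from h import *
p=get_image('scene'); cv2.imwrite('pics/s6.png',cv2.resize(p['color'][160:320,320:520,::-1],None,fx=4,fy=3.7))
to(bx(-.044,0,.088),BYAW,1)"
```

```text
shift [-0.0055, 0.0433, -0.0011] turn [-0.03, -0.1, 0.0] t 11.65 pos [0.4656, 0.2082, 0.1313] F [0.6, 0.1, 0.9] w 0.002 j7 -0.23
```

View pics/s6.png

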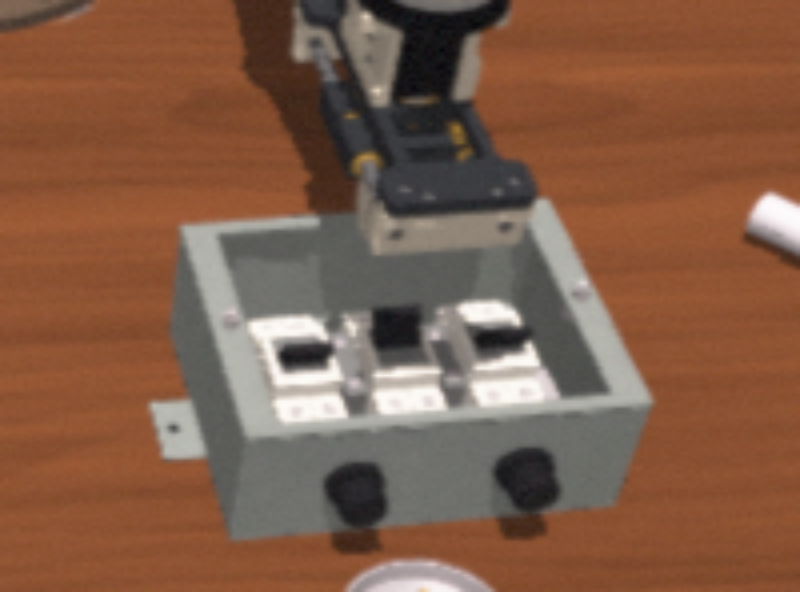

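```bash
python3 -c "
from h import *
p=get_image('scene'); q=get_image('top')
s=observe(); M=R.from_rotvec(s['ee_rot']).as_matrix()
for P,o in((p,(320,160,4,3.7)),(q,(0,0,1,1))):
  im=cv2.resize(P['color'][160:320,320:520,::-1],None,fx=4,fy=3.7) if o[0] else P['color'][:,:,::-1].copy()
  for d in (-.044,0,.022):
    for dz in (-.019,0,.019):
      u=proj(P,s['position']+M@[0,d,dz])[0]; u=((u-o[:2])*o[2:]); print(d,dz,u.round(0)); cv2.circle(im,tuple(u.astype(int)),3,(0,0,255),-1)
  cv2.imwrite('pics/m%d.png'%o[0],im)
"
```

```text
-0.044 -0.019 [385. 120.]
-0.044 0 [394. 141.]
-0.044 0.019 [404. 163.]
0 -0.019 [373. 179.]
0 0 [382. 201.]
0 0.019 [391. 223.]
0.022 -0.019 [367. 208.]
0.022 0 [376. 229.]
0.022 0.019 [385. 252.]
-0.044 -0.019 [209. 276.]
-0.044 0 [209. 265.]
-0.044 0.019 [208. 255.]
0 -0.019 [214. 276.]
0 0 [213. 266.]
0 0.019 [213. 256.]
0.022 -0.019 [216. 276.]
0.022 0 [216. 266.]
0.022 0.019 [215. 256.]
```

View pics/m320.png

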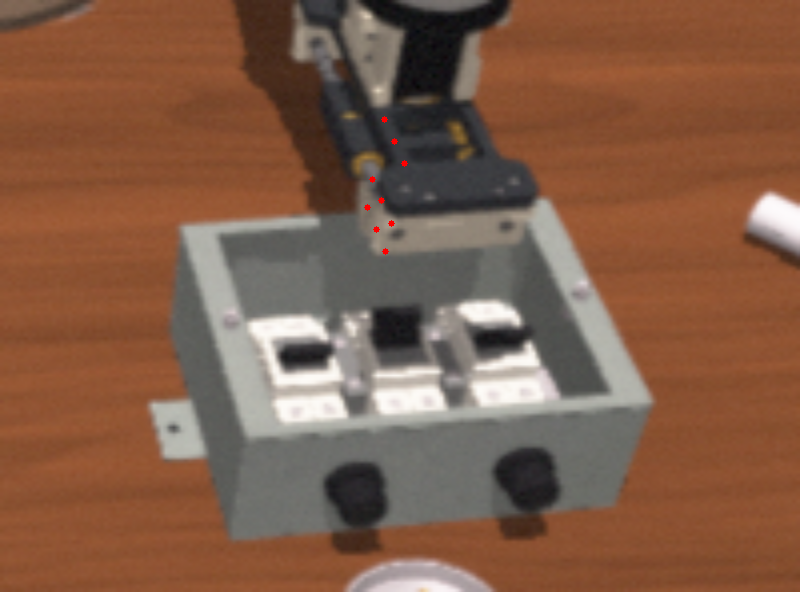

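View pics/m0.png

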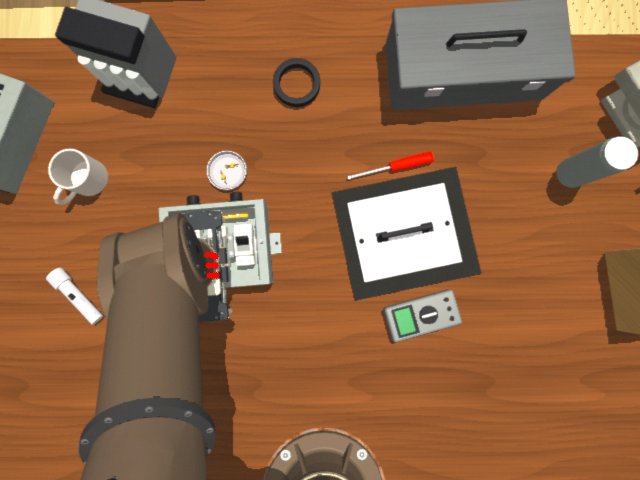

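The body's end block at (450,230) hides the shut fingertips, but the projected geometry is consistent: tip at about (376,229), above the robot's side of the box interior. Descending into the box.

>>> {"api": "arm_command", "payload": {"plan": [[[-0.005, 0.012, -0.001], [0, 0, 0]], [[-0.005, 0.024, -0.001], [0, 0, 0]], [[-0.005, 0.034, -0.001], [0, 0, 0]], [[-0.005, 0.043, -0.001], [0, 0, 0]], [[-0.005, 0.043, -0.001], [0, 0, 0]]]}}

```text
clock: 12.25
position: [0.4629, 0.2127, 0.0862]
ee_rot: [-1.247, 1.154, -1.153]
force: [-0.4, -0.2, 0.3]
width: 0.001
```

```bash
python3 -c "
from h import *
to(bx(-.044,0,.088),BYAW,1);to(bx(-.016,0,.088),BYAW,1)"
```

```text
shift [-0.0008, -0.0018, 0.0013] turn [0.13, -0.07, 0.08] t 12.25 pos [0.4629, 0.2127, 0.0862] F [-0.4, -0.2, 0.3] w 0.001 j7 -0.21
shift [-0.0008, -0.0019, 0.0293] turn [0.13, -0.07, 0.08] t 12.25 pos [0.4629, 0.2127, 0.0862] F [-0.4, -0.2, 0.3] w 0.001 j7 -0.21
```

>>> {"api": "arm_command", "payload": {"plan": [[[0, -0.002, 0.006], [0, 0, 0]], [[0, -0.002, 0.012], [0, 0, 0]], [[0, -0.002, 0.018], [0, 0, 0]], [[0, -0.002, 0.022], [0, 0, 0]], [[0, -0.002, 0.025], [0, 0, 0]]], "squeeze": 60}}

```text
clock: 12.75
position: [0.4843, 0.2151, 0.0906]
ee_rot: [-1.251, 1.159, -1.148]
force: [-29.2, -4.0, 45.4]
width: 0.003
```

```bash
python3 -c "
from h import *
to(bx(-.016,0,.088),BYAW,1)
q=get_image('top');cv2.imwrite('pics/t7.png',cv2.resize(q['color'][180:310,140:300,::-1],None,fx=5,fy=4.6))
to(bx(-.016,0,.088),BYAW,1)
"
```

```text
shift [-0.0001, 0.0025, 0.0078] turn [0.54, -0.02, -0.03] t 12.75 pos [0.4843, 0.2151, 0.0906] F [-29.2, -4.0, 45.4] w 0.003 j7 -0.19
shift [-0.0001, 0.0027, 0.0077] turn [0.53, -0.02, -0.03] t 12.8 pos [0.4844, 0.2151, 0.0908] F [-23.6, -3.1, 36.9] w 0.004 j7 -0.19
```

View pics/t7.png

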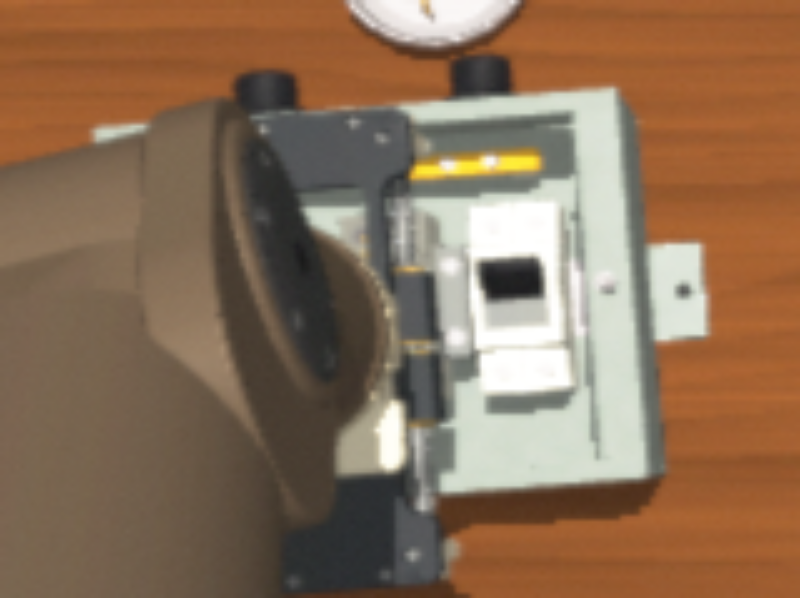

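The tool met about 29 N back and 45 N up, so something is jammed. I'll back off, rise and look.

>>> {"api": "arm_command", "payload": {"plan": [[[0, -0.002, -0.006], [0, 0, 0]], [[0, -0.004, -0.014], [0, 0, 0]], [[0, -0.02, -0.02], [0, 0, 0]], [[0, -0.045, -0.025], [0, 0, 0]], [[0, -0.06, -0.03], [0, 0, 0]]]}}

```text
clock: 13.3
position: [0.4592, 0.213, 0.1512]
ee_rot: [-1.242, 1.153, -1.154]
force: [0.6, 1.1, -0.2]
width: 0.006
```

```bash
python3 -c "
from h import *
p=get_image('scene'); cv2.imwrite('pics/s8.png',cv2.resize(p['color'][160:320,320:520,::-1],None,fx=4,fy=3.7))
to(bx(-.044,0,.088),BYAW,1)"
```

```text
shift [0.0002, 0.0649, 0.0047] turn [-0.17, -0.08, -0.11] t 13.35 pos [0.4593, 0.2134, 0.1528] F [0.3, 0.1, 1.3] w 0.003 j7 -0.27
```

View pics/s8.png

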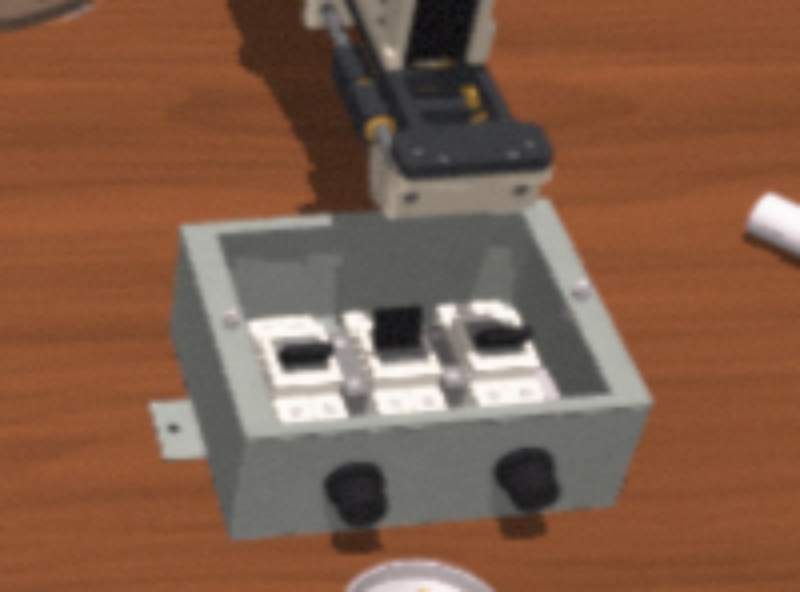

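The middle toggle hasn't moved (still at (397,327)). The force ratio matches pressing along the handle's axis, so my idea of the shut fingertips is wrong somewhere. I'll rise, turn the gripper 90° so the scene camera sees the fingers, and check.

>>> {"api": "arm_command", "payload": {"plan": [[[0, -0.02, 0], [0, 8, 0]], [[0, -0.04, 0], [0, 16, 0]], [[0, -0.04, 0], [0, 24, 0]], [[0, -0.04, 0], [0, 32, 0]], [[0, -0.04, 0], [0, 40, 0]]]}}

```text
clock: 13.85
position: [0.4589, 0.213, 0.1898]
ee_rot: [-0.843, 1.655, -1.655]
force: [-1.3, -0.6, -0.0]
width: 0.003
```

>>> {"api": "arm_command", "payload": {"plan": [[[0, 0, 0], [0, 8, 0]], [[0, 0, 0], [0, 16, 0]], [[0, 0, 0], [0, 24, 0]], [[0, 0, 0], [0, 32, 0]], [[0, 0, 0], [0, 40, 0]]]}}

```text
clock: 14.35
position: [0.4589, 0.2129, 0.1896]
ee_rot: [-0.256, 2.091, -2.091]
force: [-0.1, 1.1, -0.0]
width: 0.006
```

```bash
python3 -c "
from h import *
to(bx(-.044,0,.088),BYAW-np.pi/2,1)
p=get_image('scene'); s=observe()
M=R.from_rotvec(s['ee_rot']).as_matrix(); im=p['color'][100:320,320:520,::-1].copy()
im=cv2.resize(im,None,fx=3.6,fy=2.7)
for d in (-.044,0,.022):
  u=(proj(p,s['position']+M@[0,d,0])[0]-(320,100))*(3.6,2.7); print(d,u); cv2.circle(im,tuple(u.astype(int)),2,(0,0,255),-1)
cv2.imwrite('pics/s9.png',im); 
"
```

```text
shift [-0.0052, 0.1016, 0.0006] turn [-0.01, 9.6, -0.03] t 14.35 pos [0.4589, 0.2129, 0.1896] F [-0.1, 1.1, -0.0] w 0.006 j7 -1.52
-0.044 [376.27618736 198.02076706]
0 [364.11915438 244.856637  ]
0.022 [358.30161428 267.26914111]
```

View pics/s9.png

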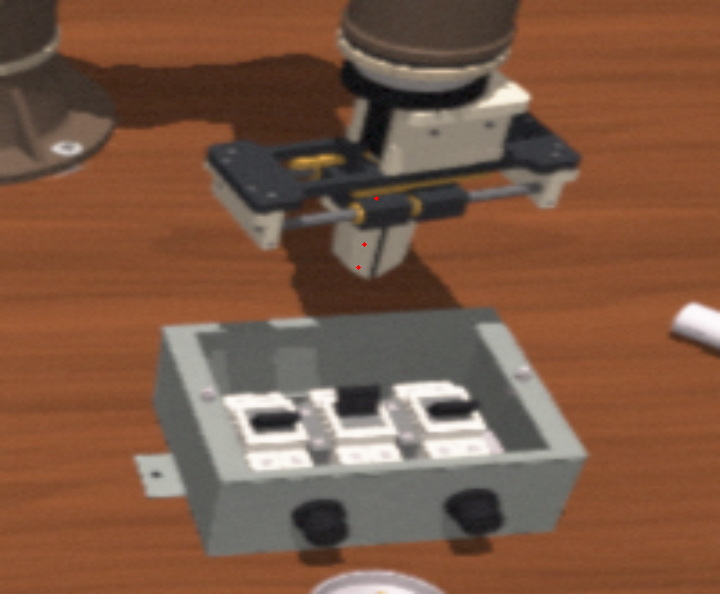

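```bash
python3 -c "
from h import *
p=get_image('scene'); 
print([(d['point'],d['confidence']) for d in place_of(p,'toggle_a_tip')])
for a in (-.55,-.3,0,.3,.55):
  print(a,proj(p,[bx(27*np.sin(a)/1e3,y,.054+.027*np.cos(a)) for y in (-.013,0,.013)]).round(1).tolist())
im=p['color'][200:300,360:480,::-1]; cv2.imwrite('pics/s10.png',cv2.resize(im,None,fx=6,fy=6,interpolation=cv2.INTER_NEAREST))
b=cv2.imread('pics/s5.png')[200:300,360:480]; cv2.imwrite('pics/s10b.png',cv2.resize(b,None,fx=6,fy=6,interpolation=cv2.INTER_NEAREST))
"
```

```text
[([421.5, 243.0], 0.59)]
-0.55 [[411.8, 242.4], [417.6, 241.9], [423.5, 241.4]]
-0.3 [[412.7, 243.5], [418.6, 243.0], [424.5, 242.5]]
0 [[413.7, 245.7], [419.7, 245.2], [425.6, 244.7]]
0.3 [[414.6, 248.8], [420.6, 248.3], [426.5, 247.8]]
0.55 [[415.2, 251.8], [421.2, 251.3], [427.1, 250.7]]
```

View pics/s10.png

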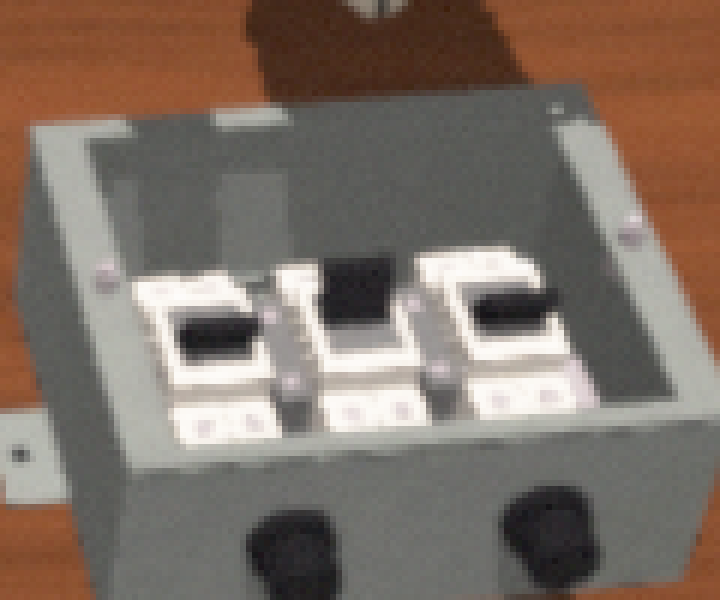

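View pics/s10b.png

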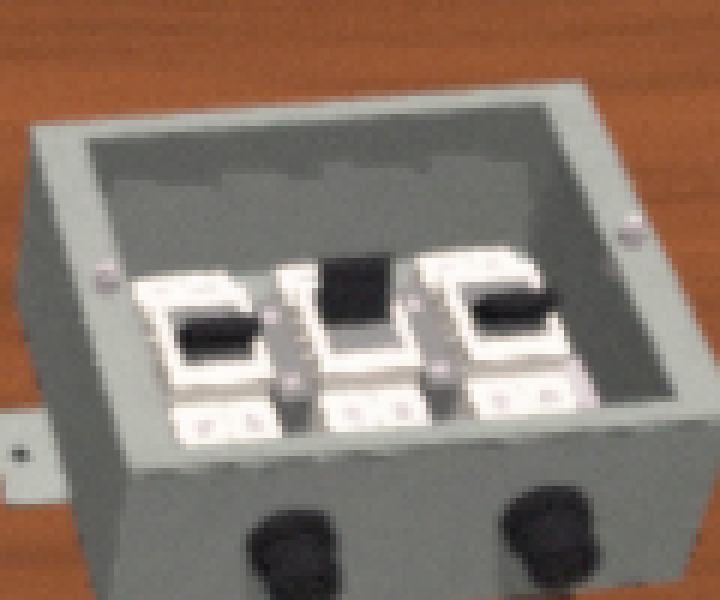

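The close-up shows the toggle unmoved. The shut fingers form a wedge: the finger backs bevel up from (373,278) to (333,262) and (410,255). That bevel rode onto the toggle tip and pushed along its axis. With the gripper turned 90°, the flat sides of the fingers will push instead. I'll finish the turn and descend.

>>> {"api": "arm_command", "payload": {"plan": [[[-0.005, 0.03, 0], [0, 5, 0]], [[-0.005, 0.06, 0], [0, 9.6, 0]], [[-0.005, 0.075, 0], [0, 9.6, 0]], [[-0.005, 0.085, 0], [0, 9.6, 0]], [[-0.005, 0.095, 0], [0, 9.6, 0]]]}}

```text
clock: 15.0
position: [0.4639, 0.2142, 0.0943]
ee_rot: [-0.092, 2.178, -2.178]
force: [0.2, 0.7, -0.4]
width: 0.004
```

```bash
python3 -c "
from h import *
p=get_image('scene')
to(bx(-.044,0.002,.086),BYAW-np.pi/2,1)
cv2.imwrite('pics/s11.png',cv2.resize(p['color'][120:320,340:500,::-1],None,fx=4,fy=3))
"
```

```text
shift [-0.0009, 0.0073, -0.0015] turn [-0.02, 0.46, 0.05] t 15.05 pos [0.4632, 0.214, 0.0933] F [-0.5, -0.5, -1.2] w 0.002 j7 -1.52
```

View pics/s11.png

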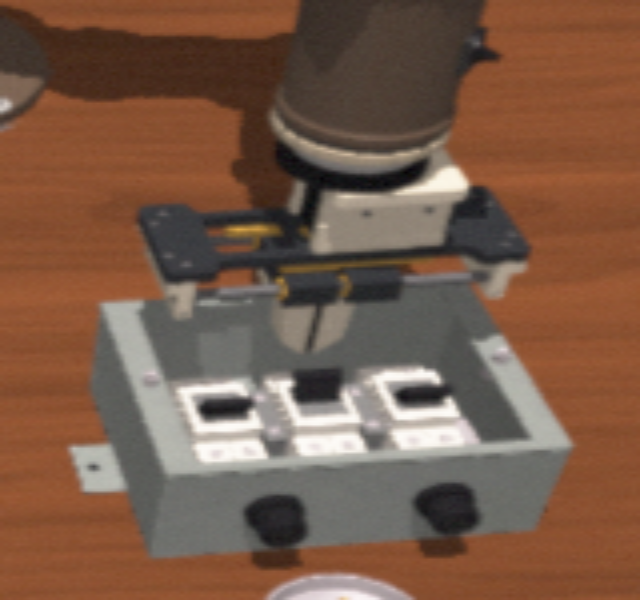

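The wedge-shaped fingers sit behind the middle toggle, tip at (312,350) and toggle at (318,385). I'll lower a little and then push along -x of the tool.

>>> {"api": "arm_command", "payload": {"plan": [[[0, 0.006, -0.001], [0, 0, 0]], [[-0.004, 0.006, -0.001], [0, 0, 0]], [[-0.009, 0.006, -0.001], [0, 0, 0]], [[-0.014, 0.006, -0.001], [0, 0, 0]], [[-0.019, 0.006, -0.001], [0, 0, 0]]]}}

```text
clock: 15.55
position: [0.4833, 0.2169, 0.0891]
ee_rot: [-0.089, 2.179, -2.178]
force: [0.5, 0.5, 0.6]
width: 0.006
```

```bash
python3 -c "
from h import *
to(bx(-.008,0.002,.086),BYAW-np.pi/2,1)
p=get_image('scene')
cv2.imwrite('pics/s12.png',cv2.resize(p['color'][120:320,340:500,::-1],None,fx=4,fy=3))
"
```

```text
shift [-0.0166, 0.0032, -0.0001] turn [0.02, 0.34, -0.05] t 15.55 pos [0.4833, 0.2169, 0.0891] F [0.5, 0.5, 0.6] w 0.006 j7 -1.5
```

View pics/s12.png

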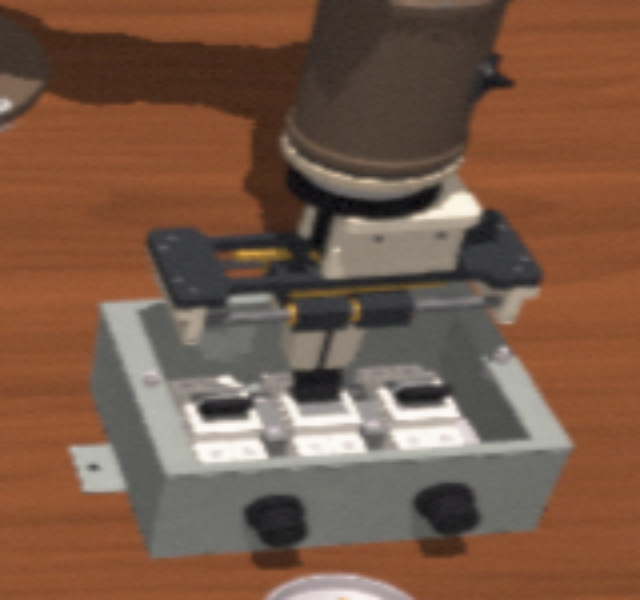

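>>> {"api": "arm_command", "payload": {"plan": [[[-0.004, 0.001, 0], [0, 0, 0]], [[-0.008, 0.001, 0], [0, 0, 0]], [[-0.012, 0.001, 0], [0, 0, 0]], [[-0.015, 0.001, 0], [0, 0, 0]]]}}

```text
clock: 16.0
position: [0.4968, 0.2179, 0.0876]
ee_rot: [-0.092, 2.18, -2.18]
force: [-6.8, -1.1, 4.9]
width: 0.001
```

```bash
python3 -c "
from h import *
to(bx(-.008,0.002,.086),BYAW-np.pi/2,1)
p=get_image('scene')
cv2.imwrite('pics/s13.png',cv2.resize(p['color'][120:320,340:500,::-1],None,fx=4,fy=3))
"
```

```text
shift [-0.0031, 0.0016, -0.0003] turn [-0.0, 0.34, 0.09] t 16.0 pos [0.4968, 0.2179, 0.0876] F [-6.8, -1.1, 4.9] w 0.001 j7 -1.49
```

View pics/s13.png

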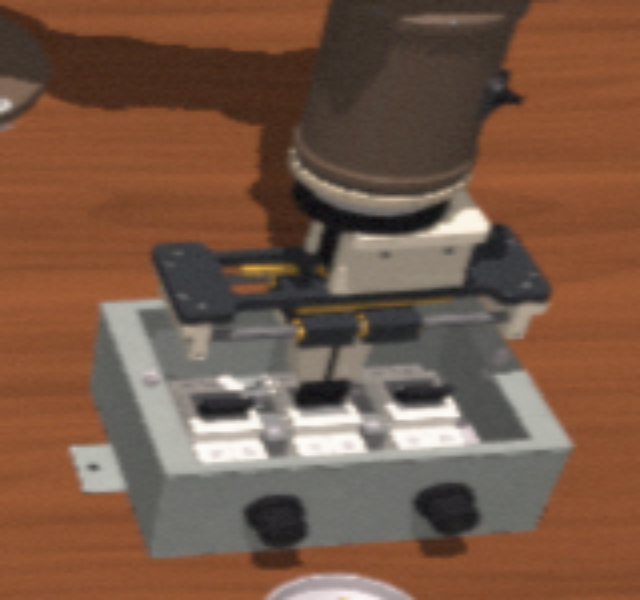

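The toggle at (322,392) has rotated well over, and the force is only about 8 N. I'll push a few mm more until it meets the stop.

>>> {"api": "arm_command", "payload": {"plan": [[[-0.002, 0, 0], [0, 0, 0]], [[-0.004, 0, 0], [0, 0, 0]], [[-0.005, 0, 0], [0, 0, 0]], [[-0.005, 0, 0], [0, 0, 0]]]}}

```text
clock: 16.45
position: [0.5017, 0.2183, 0.0875]
ee_rot: [-0.092, 2.18, -2.18]
force: [-5.2, -1.0, 3.3]
width: 0.005
```

```bash
python3 -c "
from h import *
to(bx(-.008,0.002,.086),BYAW-np.pi/2,1)"
```

```text
shift [0.0018, 0.0015, -0.0003] turn [-0.01, 0.34, 0.08] t 16.45 pos [0.5017, 0.2183, 0.0875] F [-5.2, -1.0, 3.3] w 0.005 j7 -1.49
```

>>> {"api": "arm_command", "payload": {"plan": [[[-0.001, 0, 0], [0, 0, 0]], [[-0.002, 0, 0], [0, 0, 0]], [[-0.003, 0, 0], [0, 0, 0]], [[-0.003, 0, 0], [0, 0, 0]]]}}

```text
clock: 16.85
position: [0.5023, 0.2183, 0.0872]
ee_rot: [-0.097, 2.182, -2.182]
force: [-12.4, -2.3, 10.6]
width: 0.002
```

```bash
python3 -c "
from h import *
to(bx(-.008,0.002,.086),BYAW-np.pi/2,1)"
```

```text
shift [0.0024, 0.0012, -0.0002] turn [0.0, 0.36, 0.35] t 16.85 pos [0.5023, 0.2183, 0.0872] F [-12.4, -2.3, 10.6] w 0.002 j7 -1.49
```

The force doubled with almost no further motion, so the toggle is at its stop. I'll back off, rise and look.

>>> {"api": "arm_command", "payload": {"plan": [[[0.008, 0, 0], [0, 0, 0]], [[0.014, -0.005, 0], [0, 0, 0]], [[0.018, -0.04, 0], [0, 0, 0]], [[0.04, -0.08, 0], [0, 0, 0]], [[0.06, -0.11, 0], [0, 0, 0]]], "fingers": 0, "squeeze": 45}}

```text
clock: 17.35
position: [0.4462, 0.2134, 0.1998]
ee_rot: [-0.086, 2.179, -2.178]
force: [-0.1, 1.6, 0.3]
width: 0.389
```

```bash
python3 -c "
from h import *
p=get_image('scene')
cv2.imwrite('pics/s14.png',cv2.resize(p['color'][200:300,360:480,::-1],None,fx=6,fy=6))
to([.5393,-.1778,.15],MYAW,1); s=observe(); to([*s['position'][:2],.2],MYAW,1)
q=get_image('top')
cv2.imwrite('pics/t14.png',q['color'][:,:,::-1])
co,_=quad(q,(200,)*3,(255,)*3,(380,260)); w=np.array([back(q,a,.006)[:2] for a in co]); print(w.mean(0),[round(float(np.degrees(np.arctan2(*(w[i]-w[i-1])[::-1]))),1) for i in range(4)])
"
```

```text
shift [-0.0622, 0.0516, 0.3979] turn [0.0, -96.65, -0.3] t 17.4 pos [0.4449, 0.2135, 0.2028] F [-1.0, -0.2, 2.3] w 0.437 j7 -1.69
shift [0.0, 0.0028, 0.0] turn [0.0, -96.65, -0.3] t 17.4 pos [0.4449, 0.2135, 0.2028] F [-1.0, -0.2, 2.3] w 0.437 j7 -1.69
[ 0.53788649 -0.17746012] [-78.7, -168.8, 101.2, 11.3]
```

View pics/s14.png

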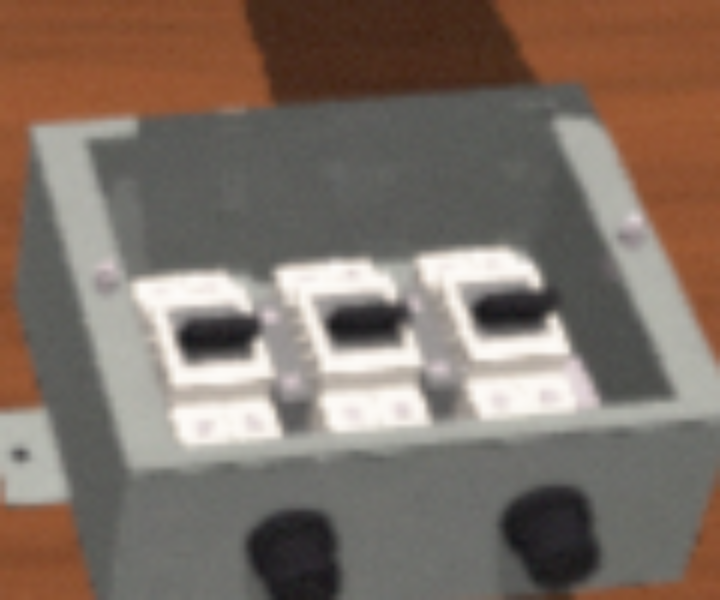

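All three toggles now line up in the on position, at (218,332), (365,322) and (515,308). The cover still lies at (0.538,-0.1775). Going back to it.

>>> {"api": "arm_command", "payload": {"plan": [[[0, 0, 0.03], [0, -8, 0]], [[-0.01, 0, 0.065], [0, -16, 0]], [[-0.02, 0, 0.1], [0, -24, 0]], [[-0.025, 0, 0.135], [0, -32, 0]], [[-0.03, 0, 0.17], [0, -40, 0]]]}}

```text
clock: 17.95
position: [0.4903, 0.0453, 0.1977]
ee_rot: [-0.728, 1.758, -1.759]
force: [0.3, -0.8, -0.1]
width: 0.502
```

```bash
python3 -c "
from h import *
to([.5393,-.1778,.19],MYAW,1)"
```

```text
shift [0.1233, 0.0078, 0.1922] turn [-0.09, -56.24, -0.03] t 17.95 pos [0.4903, 0.0453, 0.1977] F [0.3, -0.8, -0.1] w 0.502 j7 -0.71
```

>>> {"api": "arm_command", "payload": {"plan": [[[0.022, 0, 0.035], [0, -8, 0]], [[0.044, 0, 0.07], [0, -16, 0]], [[0.066, 0, 0.105], [0, -24, 0]], [[0.088, 0, 0.14], [0, -32, 0]], [[0.105, 0, 0.165], [0, -40, 0]]]}}

```text
clock: 18.45
position: [0.5317, -0.1478, 0.1977]
ee_rot: [-1.166, 1.272, -1.276]
force: [0.2, -0.4, 0.0]
width: 0.5
```

```bash
python3 -c "
from h import *
to([.5393,-.1778,.12],MYAW,1)"
```

```text
shift [0.0291, 0.0778, 0.0101] turn [-0.08, -16.37, 0.08] t 18.45 pos [0.5317, -0.1478, 0.1977] F [0.2, -0.4, 0.0] w 0.5 j7 0.33
```

>>> {"api": "arm_command", "payload": {"plan": [[[0.02, 0, 0.007], [0, -8, 0]], [[0.029, 0.02, 0.01], [0, -16.4, 0]], [[0.029, 0.05, 0.01], [0, -16.4, 0]], [[0.029, 0.077, 0.01], [0, -16.4, 0]], [[0.029, 0.077, 0.01], [0, -16.4, 0]]], "fingers": -0.2}}

```text
clock: 18.95
position: [0.5364, -0.1739, 0.1175]
ee_rot: [-1.297, 1.069, -1.062]
force: [-0.3, 0.1, 1.0]
width: 0.603
```

>>> {"api": "arm_command", "payload": {"plan": [[[0, 0, 0], [0, 0, 0]], [[0, 0, 0], [0, 0, 0]]]}}

```text
clock: 19.15
position: [0.5393, -0.1746, 0.1221]
ee_rot: [-1.294, 1.063, -1.067]
force: [0.9, -0.5, 0.4]
width: 0.599
```

```bash
python3 -c "
from h import *
to([.5393,-.1778,.0372],MYAW,1)"
```

```text
shift [0.0031, 0.0849, -0.0008] turn [-0.12, -0.17, 0.06] t 19.15 pos [0.5393, -0.1746, 0.1221] F [0.9, -0.5, 0.4] w 0.599 j7 0.68
```

>>> {"api": "arm_command", "payload": {"plan": [[[0.003, 0.03, -0.001], [0, 0, 0]], [[0.003, 0.06, -0.001], [0, 0, 0]], [[0.003, 0.078, -0.001], [0, 0, 0]], [[0.003, 0.084, -0.001], [0, 0, 0]], [[0.003, 0.084, -0.001], [0, 0, 0]]]}}

```text
clock: 19.65
position: [0.5384, -0.1774, 0.0372]
ee_rot: [-1.295, 1.064, -1.065]
force: [0.0, -0.1, 0.3]
width: 0.598
```

```bash
python3 -c "
from h import *
to([.5393,-.1778,.0372],MYAW,1)"
```

```text
shift [0.0006, 0.0, 0.0008] turn [-0.03, -0.16, 0.02] t 19.65 pos [0.5384, -0.1774, 0.0372] F [0.0, -0.1, 0.3] w 0.598 j7 0.75
```

>>> {"api": "arm_command", "payload": {"plan": [[[0.0005, 0, 0.0005], [0, -0.1, 0]], [[0.0005, 0, 0.0005], [0, -0.1, 0]], [[0.0005, 0, 0.0005], [0, -0.1, 0]], [[0.0005, 0, 0.0005], [0, -0.1, 0]], [[0.0005, 0, 0.0005], [0, -0.1, 0]]], "fingers": 1}}

```text
clock: 20.15
position: [0.5386, -0.1777, 0.037]
ee_rot: [-1.295, 1.063, -1.064]
force: [0.7, -1.1, -0.4]
width: 0.215
```

>>> {"api": "arm_command", "payload": {"plan": [[[0, 0, 0], [0, 0, 0]], [[0, 0, 0], [0, 0, 0]], [[0, 0, 0], [0, 0, 0]], [[0, 0, 0], [0, 0, 0]]]}}

```text
clock: 20.55
position: [0.5387, -0.1776, 0.0369]
ee_rot: [-1.295, 1.063, -1.064]
force: [0.4, 0.5, 3.6]
width: 0.129
```

```bash
python3 -c "
from h import *
to([.5393,-.1778,.0372],MYAW,1)"
```

```text
shift [0.0003, -0.0003, 0.0006] turn [-0.02, -0.06, 0.0] t 20.55 pos [0.5387, -0.1776, 0.0369] F [0.4, 0.5, 3.6] w 0.129 j7 0.75
```

Gripped at width 0.129. Lifting and carrying it back.

>>> {"api": "arm_command", "payload": {"plan": [[[0, -0.015, 0], [0, 0, 0]], [[0, -0.045, 0], [0, 0, 0]], [[0, -0.085, 0], [0, 0, 0]], [[0, -0.13, 0], [0, 0, 0]], [[0, -0.17, 0], [0, 0, 0]]]}}

```text
clock: 21.05
position: [0.5376, -0.1779, 0.2092]
ee_rot: [-1.296, 1.064, -1.064]
force: [1.2, -1.0, -4.0]
width: 0.126
```

```bash
python3 -c "
from h import *
to([.5075,.2162,.2],BYAW,1)"
```

```text
shift [-0.3924, 0.0091, 0.047] turn [0.04, 6.79, 0.0] t 21.05 pos [0.5376, -0.1779, 0.2092] F [1.2, -1.0, -4.0] w 0.126 j7 0.63
```

>>> {"api": "arm_command", "payload": {"plan": [[[-0.025, 0, 0.003], [0, 1, 0]], [[-0.06, 0, 0.007], [0, 2, 0]], [[-0.095, 0, 0.011], [0, 3, 0]], [[-0.13, 0, 0.015], [0, 4, 0]], [[-0.165, 0, 0.02], [0, 5, 0]]]}}

```text
clock: 21.55
position: [0.5248, -0.011, 0.2072]
ee_rot: [-1.259, 1.13, -1.129]
force: [0.1, 0.3, -3.0]
width: 0.125
```

>>> {"api": "arm_command", "payload": {"plan": [[[-0.035, 0, 0.002], [0, 1, 0]], [[-0.07, 0, 0.004], [0, 1.8, 0]], [[-0.105, 0, 0.006], [0, 1.8, 0]], [[-0.14, 0, 0.007], [0, 1.8, 0]], [[-0.175, 0, 0.008], [0, 1.8, 0]]]}}

```text
clock: 22.05
position: [0.514, 0.1637, 0.2072]
ee_rot: [-1.245, 1.153, -1.152]
force: [1.1, -0.1, -3.2]
width: 0.124
```

```bash
python3 -c "
from h import *
to([.5075,.2162,.18],BYAW,1)"
```

```text
shift [-0.0528, 0.0271, -0.0024] turn [0.04, 0.01, 0.03] t 22.05 pos [0.514, 0.1637, 0.2072] F [1.1, -0.1, -3.2] w 0.124 j7 -0.16
```

>>> {"api": "arm_command", "payload": {"plan": [[[-0.025, 0.005, -0.001], [0, 0, 0]], [[-0.045, 0.015, -0.002], [0, 0, 0]], [[-0.05, 0.025, -0.002], [0, 0, 0]], [[-0.05, 0.027, -0.002], [0, 0, 0]], [[-0.05, 0.027, -0.002], [0, 0, 0]]]}}

```text
clock: 22.55
position: [0.5089, 0.2106, 0.1791]
ee_rot: [-1.246, 1.153, -1.154]
force: [-0.4, 0.3, -3.6]
width: 0.124
```

>>> {"api": "arm_command", "payload": {"plan": [[[0, 0, 0], [0, 0, 0]], [[0, 0, 0], [0, 0, 0]]]}}

```text
clock: 22.75
position: [0.5096, 0.2114, 0.1802]
ee_rot: [-1.243, 1.153, -1.154]
force: [0.4, 0.3, -3.6]
width: 0.125
```

```bash
python3 -c "
from h import *
p=get_image('scene')
to([.5075,.2162,.14],BYAW,1)
s=observe(); pos=s['position']; M=R.from_rotvec(s['ee_rot']).as_matrix()
co,_=quad(p,(200,)*3,(255,)*3,(390,225)) if 0 else (None,0)
cv2.imwrite('pics/s15.png',p['color'][:,:,::-1])
# predicted hole positions under assumption rigid: plate top z
zt=pos[2]-.1227+.091
for y in (.095,-.095): print(proj(p,[bx(0,y,zt)]).round(1), proj(p,[bx(0,y,.1)]).round(1))
"
```

```text
shift [-0.0047, 0.0402, -0.0017] turn [-0.04, -0.06, -0.0] t 22.8 pos [0.5095, 0.2116, 0.1802] F [-0.0, 0.5, -3.8] w 0.125 j7 -0.22
[[469.5 218.1]] [[464.6 235.1]]
[[378.9 225.5]] [[376.7 242.6]]
```

View pics/s15.png

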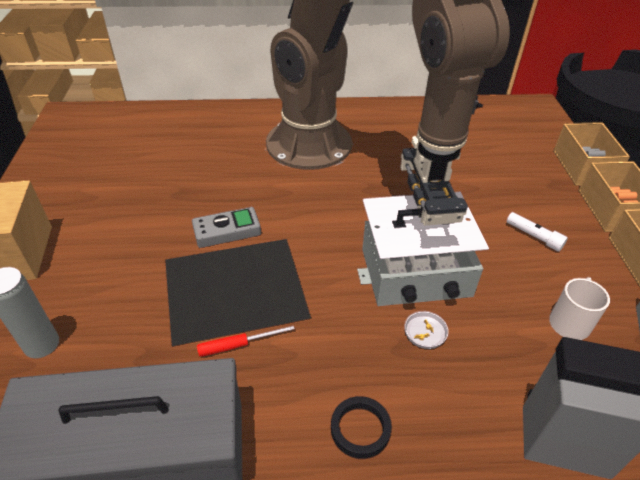

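The cover hangs level over the box, with its holes near (378,226) and (467,219). I'll correct to the recorded seat pose while descending to just above the pins.

>>> {"api": "arm_command", "payload": {"plan": [[[-0.0047, 0.015, -0.0017], [0, 0, 0]], [[-0.0047, 0.03, -0.0017], [0, 0, 0]], [[-0.0047, 0.04, -0.0017], [0, 0, 0]], [[-0.0047, 0.04, -0.0017], [0, 0, 0]], [[-0.0047, 0.04, -0.0017], [0, 0, 0]]]}}

```text
clock: 23.3
position: [0.5073, 0.2168, 0.1401]
ee_rot: [-1.244, 1.152, -1.153]
force: [0.9, 0.5, -4.2]
width: 0.126
```

```bash
python3 -c "
from h import *
to([.5075,.2162,.137],BYAW,1)
p=get_image('scene');q=get_image('top')
to([.5075,.2162,.137],BYAW,1)
cv2.imwrite('pics/s16.png',cv2.resize(p['color'][170:310,340:500,::-1],None,fx=5,fy=4.2))
for P in(p,q): print([([round(x) for x in d['point']],round(d['confidence'],2)) for d in place_of(P,'box_pin0')])
for y in (.095,-.095): print(proj(p,[bx(0,y,.105)]).round(1), proj(p,[bx(0,y,.1)]).round(1))
"
```

```text
shift [0.0007, 0.0031, 0.0002] turn [-0.01, 0.01, 0.0] t 23.3 pos [0.5073, 0.2168, 0.1401] F [0.9, 0.5, -4.2] w 0.126 j7 -0.21
shift [0.0009, 0.0035, -0.0001] turn [-0.06, 0.02, -0.02] t 23.4 pos [0.5075, 0.2171, 0.1405] F [0.5, 0.3, -3.8] w 0.128 j7 -0.21
[([377, 242], 0.63), ([423, 333], 0.23)]
[([261, 240], 0.55)]
[[465.1 233.4]] [[464.6 235.1]]
[[376.9 240.9]] [[376.7 242.6]]
```

View pics/s16.png

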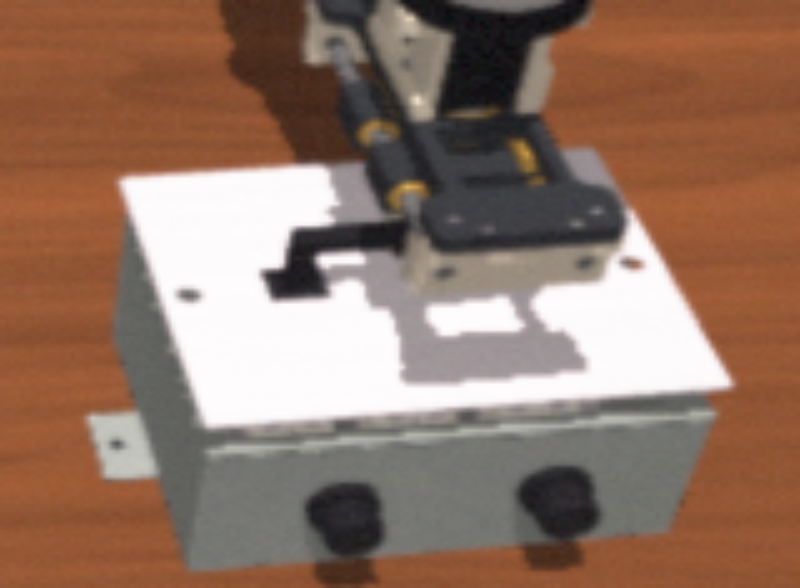

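The cover hovers over the pins, with holes at (188,295) and (632,263) in the crop, within 1–2 mm of the predicted alignment. Lowering slowly with a force check.

>>> {"api": "arm_command", "payload": {"plan": [[[0.0008, 0.002, 0], [0, 0, 0]], [[0.0008, 0.004, 0], [0, 0, 0]], [[0.0008, 0.007, 0], [0, 0, 0]], [[0.0008, 0.01, 0], [0, 0, 0]], [[0.0008, 0.01, 0], [0, 0, 0]]]}}

```text
clock: 24.0
position: [0.507, 0.2163, 0.1293]
ee_rot: [-1.245, 1.152, -1.152]
force: [0.5, 0.5, -4.2]
width: 0.124
```

```bash
python3 -c "
from h import *
to([.5075,.2162,.1227],BYAW,1)"
```

```text
shift [0.0002, 0.0066, 0.0005] turn [0.01, 0.04, 0.01] t 24.0 pos [0.507, 0.2163, 0.1293] F [0.5, 0.5, -4.2] w 0.124 j7 -0.2
```

The underside is at about 94.6 mm, below the pin tips, and the force hasn't changed, so the holes are over the pins. Lowering the rest.

>>> {"api": "arm_command", "payload": {"plan": [[[0, 0.002, 0], [0, 0, 0]], [[0, 0.004, 0], [0, 0, 0]], [[0, 0.006, 0], [0, 0, 0]], [[0, 0.0075, 0], [0, 0, 0]], [[0, 0.0075, 0], [0, 0, 0]]]}}

```text
clock: 24.5
position: [0.5074, 0.2166, 0.1221]
ee_rot: [-1.244, 1.152, -1.152]
force: [2.5, 1.6, -5.1]
width: 0.127
```

```bash
python3 -c "
from h import *
to([.5075,.2162,.1227],BYAW,1)"
```

```text
shift [0.0004, -0.0006, 0.0001] turn [-0.04, 0.04, -0.02] t 24.5 pos [0.5074, 0.2166, 0.1221] F [2.5, 1.6, -5.1] w 0.127 j7 -0.2
```

>>> {"api": "arm_command", "payload": {"plan": [[[0, 0.0008, 0], [0, 0, 0]], [[0, 0.0015, 0], [0, 0, 0]], [[0, 0.0015, 0], [0, 0, 0]]]}}

```text
clock: 24.8
position: [0.5075, 0.2167, 0.1218]
ee_rot: [-1.243, 1.152, -1.152]
force: [-2.4, -0.3, 8.2]
width: 0.128
```

```bash
python3 -c "
from h import *
to([.5075,.2162,.1219],BYAW,1)"
```

```text
shift [0.0005, -0.0001, 0.0] turn [-0.06, 0.04, -0.06] t 24.8 pos [0.5075, 0.2167, 0.1218] F [-2.4, -0.3, 8.2] w 0.128 j7 -0.2
```

The cover is seated: contact at the expected height with +8 N. Release and retreat.

>>> {"api": "arm_command", "payload": {"plan": [[[0, 0, 0], [0, 0, 0]], [[0, 0, 0], [0, 0, 0]], [[0, 0, 0], [0, 0, 0]], [[0, 0, 0], [0, 0, 0]], [[0, 0, 0], [0, 0, 0]]], "fingers": 0}}

```text
clock: 25.3
position: [0.5069, 0.2162, 0.1206]
ee_rot: [-1.245, 1.152, -1.152]
force: [-0.2, 0.5, -0.6]
width: 0.484
```

>>> {"api": "arm_command", "payload": {"plan": [[[0, 0, 0], [0, 0, 0]], [[0, -0.02, 0], [0, 0, 0]], [[0, -0.06, 0], [0, 0, 0]], [[0, -0.1, 0], [0, 0, 0]], [[0, -0.14, 0], [0, 0, 0]]]}}

```text
clock: 25.8
position: [0.5068, 0.2161, 0.2622]
ee_rot: [-1.245, 1.152, -1.152]
force: [0.2, 0.8, 0.3]
width: 0.503
```

>>> {"api": "arm_command", "payload": {"plan": [[[0.03, 0, -0.03], [0, 0, 0]], [[0.06, 0, -0.06], [0, 0, 0]], [[0.09, 0, -0.09], [0, 0, 0]], [[0.12, 0, -0.11], [0, 0, 0]], [[0.15, 0, -0.11], [0, 0, 0]]]}}

```text
clock: 26.3
position: [0.4063, 0.0571, 0.2606]
ee_rot: [-1.245, 1.153, -1.15]
force: [0.0, -0.3, -0.1]
width: 0.502
```

```bash
python3 -c "
from h import *
p=get_image('scene');q=get_image('top')
to([.5075,.2162,.1219],BYAW,1)
cv2.imwrite('pics/s17.png',p['color'][:,:,::-1]);cv2.imwrite('pics/t17.png',cv2.resize(q['color'][180:310,140:300,::-1],None,fx=5,fy=4.6))
for P,lo,seed in ((q,200,(180,280)),(p,225,(400,255))):
  co,_=quad(P,(lo,)*3,(255,)*3,seed); w=np.array([back(P,a,.091)[:2] for a in co]); print(w.mean(0),[round(float(np.degrees(np.arctan2(*(w[i]-w[i-1])[::-1]))),1) for i in range(len(w))],[round(float(np.linalg.norm(w[i]-w[i-1])),4) for i in range(len(w))])
  print([([round(x) for x in d['point']],round(d['confidence'],2)) for d in place_of(P,'box_pin0')])
"
```

```text
shift [-0.1538, 0.1393, 0.1103] turn [-0.04, -0.24, -0.02] t 26.4 pos [0.4085, 0.0547, 0.2611] F [-0.6, 0.1, -0.1] w 0.5 j7 -0.14
[0.60172426 0.22523559] [-85.6, 20.1, -163.9, 103.9, 4.3] [0.2089, 0.3815, 0.5194, 0.2142, 0.1769]
[([167, 249], 0.96), ([256, 240], 0.71)]
[0.50985344 0.21778993] [4.4, -85.2, -175.7, 97.5] [0.1722, 0.2116, 0.1621, 0.2115]
[([374, 244], 0.63), ([465, 240], 0.62)]
```

View pics/s17.png

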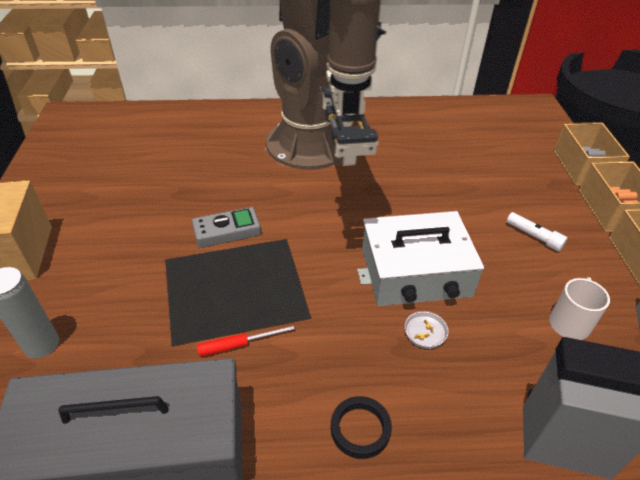

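View pics/t17.png

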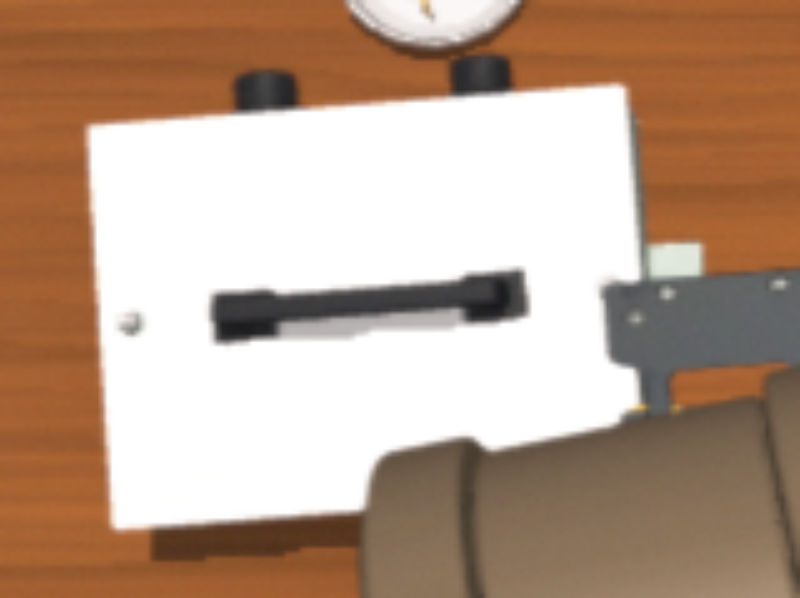

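Both views show the cover seated and let go. The near pin pokes through its hole at (130,322) in the crop. The scene-camera fit of the cover's centre, (0.5099, 0.2178), is within 0.2 mm of the original seated one. The dish, screwdriver and multimeter are where they were. Handing in.

```bash
python3 -c "
from cell import *
print(sign_off())"
```

```text
the job is handed in; nothing more can be done
None
```

The job is handed in, at about 26 s of the 72 s allowed; `sign_off()` gave no verdict. I laid the cover flat on the mat and let go of it. Then I switched the off breaker (the middle one) on, put the cover back over the pins and released it.

**First push failed:** the bevelled backs of the shut fingers rode onto the handle tip and pushed along its axis, reaching about 54 N at the wrist without moving it. That is under the 120 N wrist limit. I saw no sign that the gripper body pressed on anything. I then turned the gripper 90° and pushed with the flat finger sides until the handle met its stop.

**Last checks:**
- **Breakers:** all three handles lined up in the on position, seen before the cover went back on. I judged this from the picture and the rise in force at the stop; the joint values can't be read.
- **Cover:** it met the rim at the expected height. The scene-camera fit of its centre is within 0.2 mm of where it sat originally.
- **Top camera:** the arm hid part of the cover, so its outline fit was invalid and I ignored it. It shows one pin through its hole; the other hole was behind the gripper, though the scene view shows both.
- **Bystanders:** the dish, screwdriver and multimeter look unmoved. I compared pictures by eye and did not measure them again.

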